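Open the clamshell tack-weld fixture and load the offset bracket

TASK

Press the spring button on the sloping front of the tack-weld fixture, under the lid's overhanging front edge, so that the lid springs fully open. Then take the L-shaped bracket by its lug, turn it to match the one-way cutout in the fixture and set it fully home and flat, without dropping it. Let go, leave the lid open, and leave the other things on the bench where they are.

Things in the scene. Friction and masses are not known exactly. Their poses are not given: they have to be found in the camera images.
- fixture: Fixed clamshell tack-weld fixture; origin: centre of its block's underside on the bench, front to its -x, z up. Grey block 200 (x) x 220 (y) x 140 mm high; the top 8 mm is an aluminium nest plate with an L pocket. In front a 120 mm wide console slopes down at 40 degrees from z = 53 mm at x = -100 to the bench at x = -163 mm; it carries the button in a bezel 42 mm wide, 4 mm high.
- lid_edge (a point): Middle of the front steel bar of the lid's flat, clear overhang (closed: x = -146, y = 0, z = 146 mm in the fixture's frame; bar 8 x 9 mm, 208 mm long along y). The overhang fills x = -150 to -100 mm above the button, so come from the front, tilted, along the button's axis: 53 mm is free from that axis up to the bar, 86 mm out from the button. A catch hangs at x = -118 to -106, to z = 112 mm.
- lid_hinge (a point): Middle of the lid's hinge axis (along y), at the fixture's rear: x = 106, z = 141 mm in its frame. The lid is an aluminium shell with a clear window, 208 mm wide, 55 mm high, 0.4 kg; it swings up and back, and when open stands behind x = 90 mm in the fixture's frame, up to 390 mm above the bench.
- button_top (a point): Centre of the face of the round steel release button, 26 mm wide, standing 14 mm out of the slope; at rest at x = -135, y = 0, z = 42 mm in the fixture's frame; moves with the button. z axis: out of the button, 40 degrees from vertical, leaning to the fixture's -x; push against it. x axis: up the slope; y axis: the fixture's y.
- nest (a point): The L pocket in the fixture's top: the point on its floor where the bracket's origin must come, at x = 8, y = -15, z = 132 mm in the fixture's frame; axes as the fixture's, and the seated bracket has the same axes (one way only). 8 mm deep, straight walls, 1.25 mm clearance on each side of the bracket; dark floor, bright plate. Under the lid until that is open.
- button (a joint): Travel of the button in m: 0 out, 0.009 at the bottom stop. Spring: about 2 N to start, 7 N at 5.5 mm, 10 N at the bottom. The lid is released at about 5.5 mm; the button springs back when let go.
- lid (a joint): Opening angle of the lid in rad: 0 shut and latched, 1.80 at its open stop. A spring in the hinge throws it open in about one second once it is released, and holds it there; up and back, clear of a tool that presses along the button's axis.
- bracket: Loose steel L-shaped bracket, about 0.33 kg, flat plate 8 mm thick with an upright lug on it, lying plate down. Origin: on the underside, below the centre of the lug; z up. Outline: long leg x from -53 to 37 mm, y from -22 to 10 mm; short leg x from 5 to 37 mm, y from 10 to 52 mm. The lug is 30 mm (x) x 12 mm (y, to be gripped across), from z = 8 to 40 mm, with a dark round spot on each face.
- flange: Bystander: loose steel ring lying flat, 86 mm outside, 40 mm inside, 14 mm high. Origin under its centre.
- tube_offcut: Bystander: loose offcut of square steel tube standing on end, 50 x 50 mm, 30 mm high. Origin under its centre.
- pliers: Bystander: locking pliers lying flat, 200 mm long, 14 mm high. Origin under the middle.
- weld_square: Bystander: triangular welding square, 95 mm, 20 mm high. Origin under its middle.
- hammer: Bystander: hammer with a wooden handle, about 300 mm long, lying on the bench. Origin under its middle.
- pipe_stub: Bystander: stub of steel pipe standing on end, 60 mm diameter, 60 mm high. Origin under its centre.
There are look-alikes about, which are no part of the job. What is shaped like the bracket but pink is not meant.

How it is judged:
By the outcome, as a careful person would: the job done as asked, in the order asked, and still so for the second after the job is handed in, with the robot touching nothing.
It also fails if it takes over 50 s, if anything falls off the work surface, if the arm or the gripper's body presses on something with over 40 N, if the wrist force passes 120 N, or if a joint passes its speed limit or range.

ROBOT

A 6-joint arm with a two-finger parallel gripper is mounted at the origin on the work surface. World frame = base frame: x ahead of the robot, y to its left, z up, the work surface at z = 0. Lengths are in m, angles in rad, forces in N, time in s.
With the tool pointing down it reaches from about 0.3 to 0.875 m from the base axis. Payload 6.4 kg.
Tool frame: the origin (TCP) lies at the very end of the fingers, on their centre line; the grasp point (between the pads) lies 19 mm behind it (ctrl.tcp_to_grasp is the distance from the TCP to the grasp point, in m); z points along the fingers, y is the direction in which the jaws open and shut (so a half turn about z gives the same grasp; the last joint's range is limited). The gripper opens to 85 mm and grips with 20 to 120 N. Pads are 22 mm wide; open, the fingers measure 114 mm over their backs; the gripper's body (76 mm by 85 mm) begins 54 mm behind the grasp point. The pads swing forward as they close: fully open they stand 13 mm farther back than shut.
Start: joints at [-1.36, 0.181, 1.607, -0, 1.354, -0.206], TCP at [0.233, -0.526, 0.231] pointing down, gripper open.
Joint ranges: [-2.99, 2.99], [-0.89, 2.07], [0.3, 2.58], [-1.14, 4.28], [0, 2.63], [-3.12, 3.12]. Speed limits (rad/s): [2.57, 2.57, 3.01, 3.14, 3.14, 3.14].

INTERFACE

Orientations are given as a unit quaternion [w, x, y, z].
In Python, from bench import ctrl gives the robot as it stands. The module is installed in compiled form; this text tells all that it offers.
- The arm moves only by the tool drive_tool, never from a script. Its argument "deltas" is a list of rows, each an object with "slide": the shift along the tool's x, y, z as a fraction of full scale, a list of three; "delta_rot": the turn, a rotation vector about the tool's x, y, z as a fraction of full scale, a list of three; "hand": the opening, from 0 (shut) to 1 (fully open). In form: [{"slide": [tx, ty, tz], "delta_rot": [wx, wy, wz], "hand": hand}, ...]. A call has exactly 5 rows; each row shifts and turns the commanded pose from where the row before left it, along the tool's axes as they then stand; what a row does not reach is not made up. Full scale, the value 1, is 50 mm for a shift and 180 degrees for a turn. A row lasts 1/8 s, in which the tool goes at most 62.5 mm and 10.7 degrees, less where a joint would pass 70% of its speed; a pose out of reach is approached as far as the arm can. A call with a number of a shift or a turn outside -1 to 1 is refused whole. A call with a gripper value outside its range is refused whole. The fingers move at their own pace and stop on an object; the grip force is fixed at half the most. Time passes only in rows, so rows that do not move let the fingers close, or fill a call up. It gives the time, the measured TCP pose, the force and the opening at its end, in the units of the state.
- ctrl.get_obs(): the state, without advancing time (a new reading comes with each control period).
- ctrl.camera(name): name is "scene" or "top"; returns a dict with "frame" (420x560x3 uint8, red, green, blue), "mtx" (3x3 intrinsics, pixels), "R" (3x3) and "t" (3): a world point X has camera coordinates R X + t. Camera axes: x right, y down, z forward; pixel columns grow to the right and rows downward; lengths in m; the calibration is good to about 2 mm. A picture is of the moment at which its call begins. There is no depth.
- ctrl.hand_in(): hands the job in, once; it reports no verdict.
The state is a dict: "time_s": time; "q": joint angles; "dq": joint speeds; "joint_efforts": joint torques, N m; "eef_pos": TCP position; "eef_rot": TCP orientation; "wrist_force": force on the tool from outside, world axes, zero at the start; "torque": the same for the moment, N m; "opening": opening from 0.0 (shut) to 1.0 (fully open).
Only numpy, scipy, OpenCV 4.12 (cv2) and the standard library are available. Lean on these libraries where they do the work, as an engineer would, in place of code of your own. Each camera call takes 0.05 s, during which the arm holds its last target.

## Working session

There is one attempt and no reset: what is moved stays moved. The work goes in short steps, Python scripts to look and compute and a tool call to move; the robot and the scene stay as the last step left them, time stands still between calls to the robot, and variables do not carry over. Pictures are saved under pics/ and viewed, and the job is handed in when it is done.

Besides the shell and the picture viewer there is one more tool, called after ">>>" by a JSON object that holds its "name" and its "arguments", one argument or row to a line. drive_tool: Moves the arm, as the interface text tells. Its arguments: {"type":"object","properties":{"deltas":{"type":"array","items":{"type":"object","properties":{"slide":{"type":"array","items":{"type":"number"}},"delta_rot":{"type":"array","items":{"type":"number"}},"hand":{"type":"number"}}}}},"required":["deltas"]}

```bash
mkdir -p pics; python3 - <<'E'
from bench import ctrl
import cv2,pickle
o=ctrl.get_obs();print({k:(v if not hasattr(v,'round') else v) for k,v in o.items()}, ctrl.tcp_to_grasp)
for n in("scene","top"):
    c=ctrl.camera(n);pickle.dump(c,open(f"{n}0.pkl","wb"));cv2.imwrite(f"pics/{n}0.png",c["frame"][:,:,::-1]);print(n,c["mtx"],c["R"],c["t"])
E
```

```text
{'time_s': 0.0, 'q': array([-1.36033896e+00,  1.81548160e-01,  1.60800432e+00, -4.23427271e-06,
        1.35379252e+00, -2.06301637e-01]), 'dq': array([ 0.00059074, -0.00042072, -0.00105039,  0.0002613 ,  0.00059182,
        0.00061889]), 'joint_efforts': array([ 1.87368256e-03, -4.44868898e+01, -3.51334691e+01, -1.24872799e-04,
        9.27094894e-03, -8.90806831e-06]), 'eef_pos': array([ 0.23265611, -0.52522834,  0.23038193]), 'eef_rot': array([-8.76167540e-04,  9.78366970e-01,  2.06875096e-01, -3.88764585e-06]), 'wrist_force': array([-0.14417201, -0.44081422, -0.89805394]), 'torque': array([ 0.00188525,  0.02967839, -0.03424882]), 'opening': 0.9989900455587322} 0.0187
scene [[391.9238782    0.         276.84570756]
 [  0.         391.9238782  206.74328758]
 [  0.           0.           1.        ]] [[-0.28555053  0.95824159 -0.0152956 ]
 [ 0.7789338   0.22276069 -0.58620799]
 [-0.55832162 -0.17930626 -0.81001619]] [ 0.17890061 -0.35152366  1.47252189]
top [[490.59209744   0.         283.28188688]
 [  0.         490.59209744 214.1550957 ]
 [  0.           0.           1.        ]] [[-0.02503991 -0.99968594  0.00101541]
 [-0.99599459  0.02486021 -0.08588799]
 [ 0.08583577 -0.00316197 -0.99630428]] [0.00350411 0.55106174 1.70440778]
```

View pics/scene0.png

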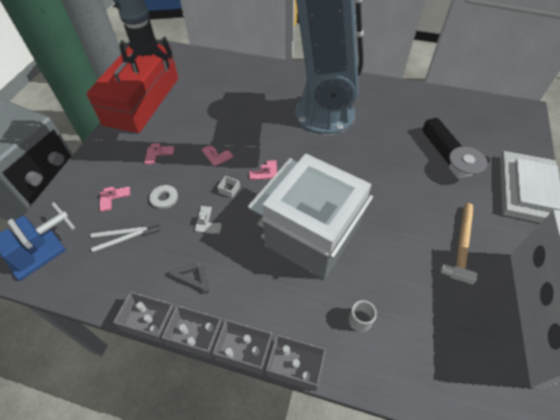

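View pics/top0.png

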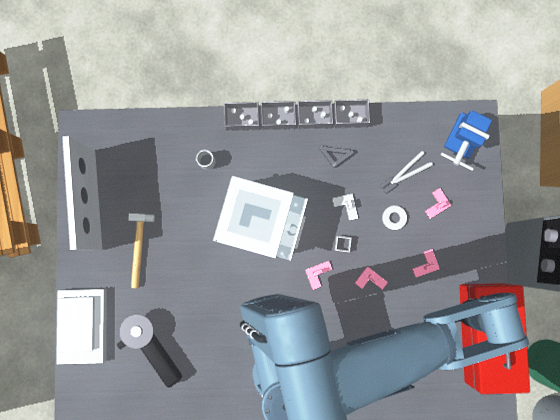

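```bash
python3 - <<'E'
import cv2,numpy as np
t=cv2.imread("pics/top0.png");s=cv2.imread("pics/scene0.png")
a=cv2.resize(t[165:270,205:315],None,fx=5,fy=5,interpolation=cv2.INTER_CUBIC)
cv2.imwrite("pics/fix_top.png",a)
b=cv2.resize(t[180:240,310:390],(640,480),interpolation=cv2.INTER_CUBIC)
cv2.imwrite("pics/br_top.png",b)
c=cv2.resize(s[150:290,180:380],None,fx=4,fy=4,interpolation=cv2.INTER_CUBIC)
cv2.imwrite("pics/fix_scene.png",c)
E
```

```text
(no output)
```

View pics/fix_top.png

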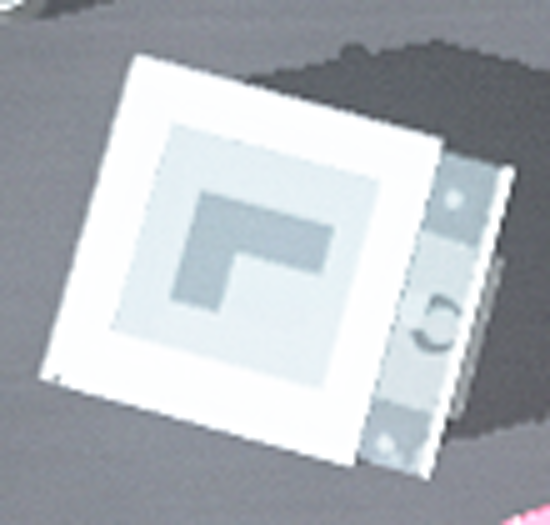

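View pics/br_top.png

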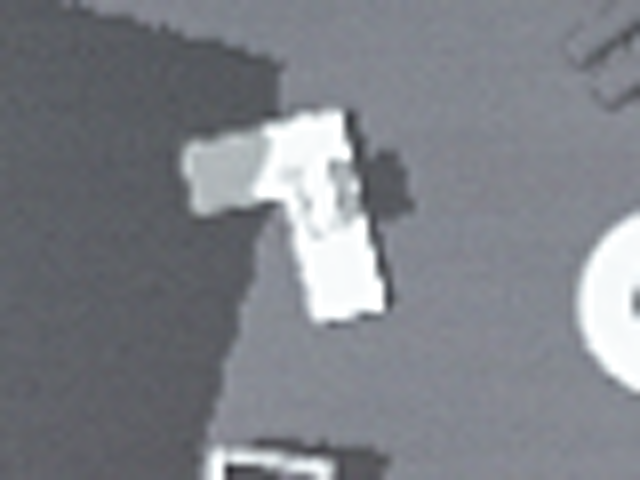

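View pics/fix_scene.png

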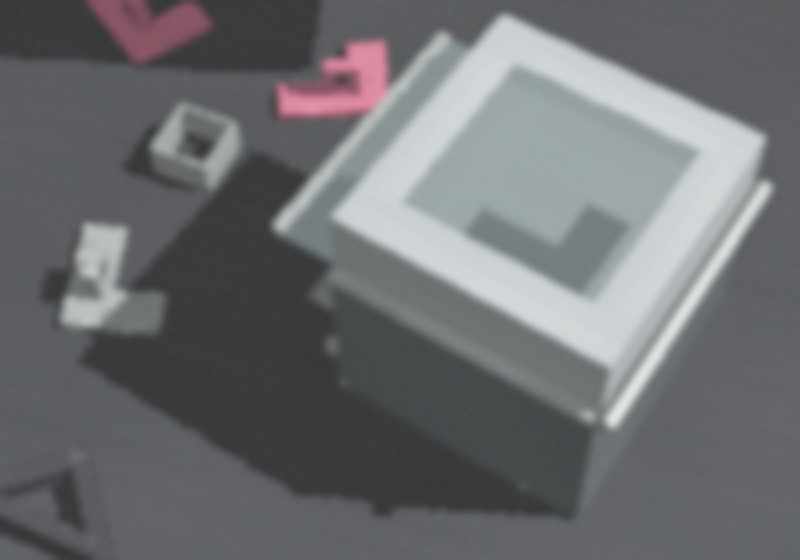

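```bash
cat > h.py <<'E'
import numpy as np,pickle,cv2
from scipy.optimize import least_squares
def proj(c,X):
    p=(c["R"]@np.asarray(X,float).T).T+c["t"];p=p@c["mtx"].T;return p[:,:2]/p[:,2:]
def world(p,L):
    L=np.asarray(L,float);c,s=np.cos(p[2]),np.sin(p[2])
    return np.c_[p[0]+c*L[:,0]-s*L[:,1],p[1]+s*L[:,0]+c*L[:,1],L[:,2]]
def fit(sets,p0):
    f=lambda p:np.concatenate([(proj(c,world(p,np.array(L)/1000))-px).ravel() for c,L,px in sets])
    r=least_squares(f,p0,loss='soft_l1');return r.x,[np.round(proj(c,world(r.x,np.array(L)/1000))-px,1).tolist() for c,L,px in sets]
def unc(px,s,off): return (np.array(px,float)+.5)/s-.5+np.array(off)
E
cat > m0.py <<'E'
from h import *
T=pickle.load(open("top0.pkl","rb"));S=pickle.load(open("scene0.pkl","rb"))
ot=(205,165);os_=(180,150)
F=[(T,[(-146,-104,148),(-146,104,148)],unc([(507,168),(428,478)],5,ot)),
(S,[(-146,-104,148),(-146,104,148)],unc([(278,228),(443,36)],4,os_)),
(T,[(46.25,-38.25,136),(-46.25,-38.25,136),(-46.25,-3.75,136),(11.75,-3.75,136),(11.75,38.25,136),(46.25,38.25,136)],unc([(203,190),(335,227),(322,274),(233,252),(217,312),(170,300)],5,ot))]
p,r=fit(F,[0.5,0.1,1.3]);print("fixture",p,np.degrees(p[2]));[print(x) for x in r]
B=[(T,[(37,-22,8),(-53,-22,8),(-53,10,8),(37,52,8),(5,52,8)],unc([(345,112),(385,312),(318,325),(182,150),(192,215)],8,(310,180))),
(S,[(-53,-22,8),(-53,10,8),(37,-22,8),(37,52,8),(5,52,8)],unc([(85,224),(128,228),(62,327),(163,332),(167,292)],4,os_))]
b,r=fit(B,[0.5,-0.1,0.2]);print("bracket",b,np.degrees(b[2]));[print(x) for x in r]
n=world(p,[(-.135,0,.042),(.008,-.015,.132),(-.146,0,.146)]);print(n)
E
python3 m0.py
```

```text
fixture [0.53324486 0.08327847 1.274714  ] 73.03573222137672
[[0.3, 0.2], [-0.8, -0.4]]
[[-0.6, 0.9], [0.2, 0.2]]
[[-0.5, -0.2], [0.1, -0.1], [-0.1, 0.6], [0.7, 0.3], [0.4, 0.5], [-0.3, 0.1]]
bracket [ 0.57942658 -0.24200064  0.19752746] 11.317489670921717
[[-1.0, -0.0], [-0.1, -0.5], [-0.5, -0.1], [-0.8, -0.2], [0.0, 0.4]]
[[0.2, 0.1], [-0.4, -0.2], [-0.3, -1.2], [-1.0, -0.7], [-0.1, 0.3]]
[[ 0.4938552  -0.04584726  0.042     ]
 [ 0.54992637  0.08655374  0.132     ]
 [ 0.49064567 -0.05636861  0.146     ]]
```

```bash
cat > plan.py <<'E'
import numpy as np,json
from scipy.spatial.transform import Rotation as Ro
from bench import ctrl
def rot(z,y):
    z=np.array(z)/np.linalg.norm(z);y=np.array(y)-np.dot(y,z)*z;y/=np.linalg.norm(y)
    return Ro.from_matrix(np.c_[np.cross(y,z),y,z])
def cur():
    o=ctrl.get_obs();q=o["eef_rot"];return np.array(o["eef_pos"]),Ro.from_quat([q[1],q[2],q[3],q[0]]),o
def rows(P,R,n,nmax=None,start=None):
    p,r,o=cur()
    if start: p,r=start
    rv=(r.inv()*R).as_rotvec()
    for i in range(n):
        d=r.inv().apply((P-p)/(n-i)); 
        s=np.round(d/.05,3);w=np.round((r.inv()*R).as_rotvec()/(n-i)/np.pi,4)
        print(s.tolist(),w.tolist())
        p=p+r.apply(s*.05);r=r*Ro.from_rotvec(w*np.pi)
    print("end err mm",np.round((P-p)*1e3,1),"rot deg",np.round(np.degrees((r.inv()*R).as_rotvec()),2))
def ik(R,q1,b):
    o=ctrl.get_obs()
    q=[-1.36033896,.181548,1.608004,0,1.353793,-.2063]
    M=lambda q:Ro.from_euler('Z',q[0])*Ro.from_euler('Y',q[1]+q[2])*Ro.from_euler('ZYZ',q[3:])
    R0=Ro.from_quat([.978367,.206875,0,-.000876]);C=M(q).inv()*R0
    W=(Ro.from_euler('Z',q1)*Ro.from_euler('Y',b)).inv()*R*C.inv()
    return W.as_euler('ZYZ')
def press(y=1):
    a=1.2747;c,s=np.cos(a),np.sin(a)
    n=np.array([-np.sin(np.radians(40))*c,-np.sin(np.radians(40))*s,np.cos(np.radians(40))])
    return n,rot(-n,y*np.array([-s,c,0]))
BT=np.array([.4939,-.0458,.042])
E
python3 - <<'E'
from plan import *
p,r,o=cur();print(r.as_matrix().round(2))
for y in(1,-1):
    n,R=press(y);print(y,ik(R,-.35,1.7),np.degrees((r.inv()*R).as_rotvec()))
n,R=press(-1);rows(BT+.15*n,R,10)
n,R=press(1);rows(BT+.15*n,R,10)
E
```

```text
[[ 0.91  0.4  -0.  ]
 [ 0.4  -0.91  0.  ]
 [ 0.   -0.   -1.  ]]
1 [0.69865728 1.50639373 3.01726942] [ 45.20293466 -20.61434479 124.40576903]
-1 [ 0.69865007  1.50639503 -0.12432277] [ 17.06429394  37.41841771 -47.11654677]
[0.74, -0.519, 0.148] [0.0095, 0.0208, -0.0262]
[0.768, -0.452, 0.212] [0.0095, 0.0208, -0.0262]
[0.786, -0.38, 0.275] [0.0095, 0.0208, -0.0262]
[0.794, -0.306, 0.337] [0.0095, 0.0208, -0.0262]
[0.793, -0.23, 0.397] [0.0095, 0.0208, -0.0262]
[0.78, -0.152, 0.454] [0.0095, 0.0208, -0.0262]
[0.758, -0.075, 0.508] [0.0094, 0.0208, -0.0261]
[0.727, 0.002, 0.558] [0.0095, 0.0208, -0.0262]
[0.685, 0.078, 0.603] [0.0095, 0.0207, -0.0261]
[0.635, 0.151, 0.643] [0.0094, 0.0207, -0.0262]
end err mm [-0.  0.  0.] rot deg [0.   0.01 0.  ]
[0.74, -0.519, 0.148] [0.0251, -0.0115, 0.0691]
[0.617, -0.655, 0.17] [0.0251, -0.0115, 0.0691]
[0.47, -0.758, 0.206] [0.0251, -0.0114, 0.0691]
[0.306, -0.825, 0.255] [0.0251, -0.0115, 0.0691]
[0.134, -0.85, 0.313] [0.0251, -0.0115, 0.0691]
[-0.037, -0.833, 0.378] [0.0251, -0.0114, 0.0691]
[-0.198, -0.775, 0.446] [0.0251, -0.0115, 0.0691]
[-0.339, -0.678, 0.514] [0.0252, -0.0115, 0.0691]
[-0.453, -0.549, 0.577] [0.0252, -0.0114, 0.0691]
[-0.533, -0.393, 0.632] [0.0251, -0.0115, 0.0692]
end err mm [ 0.  0. -0.] rot deg [ 0.    0.01 -0.  ]
```

>>> {"name": "drive_tool", "arguments": {
  "deltas": [
    {"slide": [0.74, -0.52, 0.15], "delta_rot": [0.0095, 0.0208, -0.0262], "hand": 0},
    {"slide": [0.77, -0.45, 0.21], "delta_rot": [0.0095, 0.0208, -0.0262], "hand": 0},
    {"slide": [0.79, -0.38, 0.28], "delta_rot": [0.0095, 0.0208, -0.0262], "hand": 0},
    {"slide": [0.79, -0.31, 0.34], "delta_rot": [0.0095, 0.0208, -0.0262], "hand": 0},
    {"slide": [0.79, -0.23, 0.4], "delta_rot": [0.0095, 0.0208, -0.0262], "hand": 0}
  ]
}}

```text
time_s: 0.72
eef_pos: [0.3498, -0.3307, 0.1933]
eef_rot: [-0.106, 0.899, 0.399, 0.144]
wrist_force: [-0.5, -0.4, -0.1]
opening: 0.002
```

```bash
python3 - <<'E'
from plan import *
p,r,o=cur();print(p,o["q"],o["opening"])
n,R=press(-1);rows(BT+.15*n,R,5)
E
```

```text
[ 0.34980229 -0.33067087  0.19332828] [-1.19690422  0.11910995  1.80139008  0.27834132  1.45761748 -0.52603334] 0.0019868077346299295
[0.777, -0.149, 0.452] [0.0095, 0.0207, -0.026]
[0.755, -0.073, 0.506] [0.0094, 0.0207, -0.026]
[0.723, 0.003, 0.555] [0.0095, 0.0207, -0.026]
[0.682, 0.078, 0.599] [0.0094, 0.0207, -0.0259]
[0.632, 0.15, 0.638] [0.0095, 0.0207, -0.026]
end err mm [ 0. -0. -0.] rot deg [-0.01  0.01  0.  ]
```

Tracking is accurate.

>>> {"name": "drive_tool", "arguments": {
  "deltas": [
    {"slide": [0.78, -0.15, 0.45], "delta_rot": [0.0095, 0.0207, -0.026], "hand": 0},
    {"slide": [0.755, -0.075, 0.505], "delta_rot": [0.0095, 0.0207, -0.026], "hand": 0},
    {"slide": [0.72, 0, 0.555], "delta_rot": [0.0095, 0.0207, -0.026], "hand": 0},
    {"slide": [0.68, 0.08, 0.6], "delta_rot": [0.0095, 0.0207, -0.026], "hand": 0},
    {"slide": [0.63, 0.15, 0.64], "delta_rot": [0.0095, 0.0207, -0.026], "hand": 0}
  ]
}}

```text
time_s: 1.35
eef_pos: [0.4659, -0.1385, 0.1563]
eef_rot: [-0.204, 0.755, 0.559, 0.275]
wrist_force: [0.8, 0.5, 0.4]
opening: -0.002
```

```bash
python3 - <<'E'
from plan import *
import cv2
p,r,o=cur();print(p,o["q"],o["opening"])
n,R=press(-1);rows(BT+.03*n,R,4)
for k in("scene","top"):
    c=ctrl.camera(k)["frame"][:,:,::-1];c=c[120:320,150:410] if k=="scene" else c[160:280,200:360]
    cv2.imwrite(f"pics/pre_{k}.png",cv2.resize(c,None,fx=3,fy=3,interpolation=2))
E
```

```text
[ 0.46591563 -0.13853144  0.15626639] [-0.91462061  0.26321464  1.84266682  0.55207882  1.50101013 -0.79178184] -0.001591127295535599
[0.004, -0.001, 0.599] [-0.0001, 0.0, 0.0]
[0.004, -0.001, 0.599] [-0.0, 0.0, 0.0]
[0.004, -0.001, 0.599] [-0.0001, 0.0, 0.0]
[0.004, -0.002, 0.599] [-0.0, 0.0001, 0.0]
end err mm [-0. -0. -0.] rot deg [-0. -0.  0.]
```

View pics/pre_scene.png

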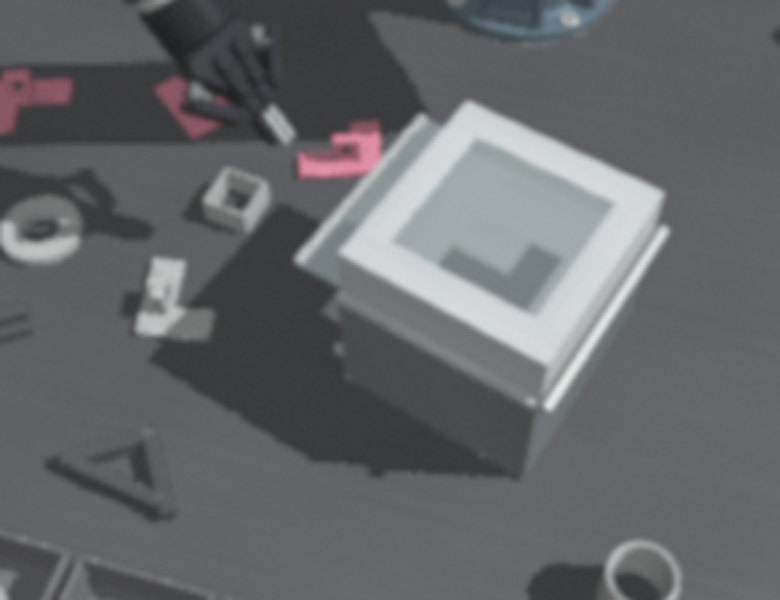

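View pics/pre_top.png

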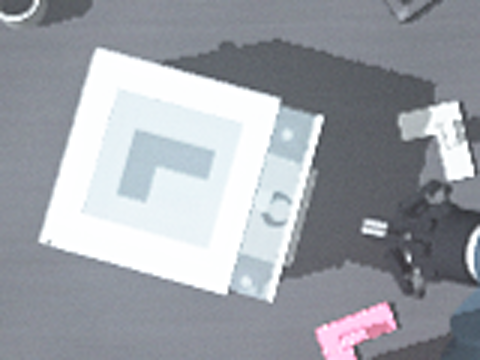

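>>> {"name": "drive_tool", "arguments": {
  "deltas": [
    {"slide": [0, 0, 0.6], "delta_rot": [0, 0, 0], "hand": 0},
    {"slide": [0, 0, 0.6], "delta_rot": [0, 0, 0], "hand": 0},
    {"slide": [0, 0, 0.6], "delta_rot": [0, 0, 0], "hand": 0},
    {"slide": [0, 0, 0.6], "delta_rot": [0, 0, 0], "hand": 0},
    {"slide": [0, 0, 0.3], "delta_rot": [0, 0, 0], "hand": 0}
  ]
}}

```text
time_s: 2.08
eef_pos: [0.4901, -0.0563, 0.0521]
eef_rot: [-0.204, 0.756, 0.558, 0.273]
wrist_force: [-0.5, -0.3, -0.4]
opening: -0.001
```

```bash
python3 - <<'E'
from plan import *
import cv2
p,r,o=cur();n,R=press(-1);print(p,o["wrist_force"],r.inv().apply(BT-p))
for k in("scene","top"):
    c=ctrl.camera(k)["frame"][:,:,::-1];c=c[130:230,200:330] if k=="scene" else c[180:270,250:370]
    cv2.imwrite(f"pics/pre2_{k}.png",cv2.resize(c,None,fx=5,fy=5,interpolation=2))
E
```

```text
[ 0.49013049 -0.05627538  0.05207236] [-0.54166656 -0.34545551 -0.39382605] [0.00207653 0.00055958 0.01485833]
```

View pics/pre2_top.png

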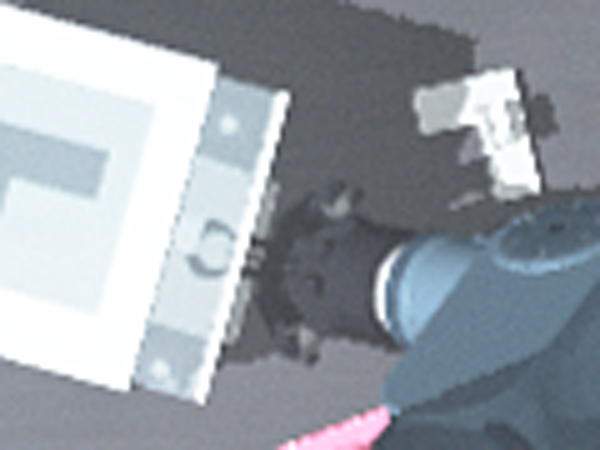

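>>> {"name": "drive_tool", "arguments": {
  "deltas": [
    {"slide": [0.04, 0.01, 0.2], "delta_rot": [0, 0, 0], "hand": 0},
    {"slide": [0, 0, 0.08], "delta_rot": [0, 0, 0], "hand": 0},
    {"slide": [0, 0, 0.05], "delta_rot": [0, 0, 0], "hand": 0},
    {"slide": [0, 0, 0.05], "delta_rot": [0, 0, 0], "hand": 0},
    {"slide": [0, 0, 0.03], "delta_rot": [0, 0, 0], "hand": 0}
  ]
}}

```text
time_s: 2.8
eef_pos: [0.4957, -0.0435, 0.0389]
eef_rot: [-0.203, 0.756, 0.559, 0.274]
wrist_force: [-2.9, -2.9, 4.3]
opening: -0.001
```

>>> {"name": "drive_tool", "arguments": {
  "deltas": [
    {"slide": [0, 0, 0.04], "delta_rot": [0, 0, 0], "hand": 0},
    {"slide": [0, 0, 0.02], "delta_rot": [0, 0, 0], "hand": 0},
    {"slide": [0, 0, 0], "delta_rot": [0, 0, 0], "hand": 0},
    {"slide": [0, 0, 0], "delta_rot": [0, 0, 0], "hand": 0},
    {"slide": [0, 0, 0], "delta_rot": [0, 0, 0], "hand": 0}
  ]
}}

```text
time_s: 3.42
eef_pos: [0.4968, -0.0422, 0.0367]
eef_rot: [-0.202, 0.756, 0.559, 0.274]
wrist_force: [-0.0, -1.5, 1.9]
opening: -0.003
```

```bash
python3 - <<'E'
from plan import *
import cv2
p,r,o=cur();n,R=press(-1);print(p,o["wrist_force"],n@o["wrist_force"],r.inv().apply(BT-p))
c=ctrl.camera("top")["frame"][:,:,::-1];cv2.imwrite("pics/pr_top.png",cv2.resize(c[140:290,180:380],None,fx=4,fy=4,interpolation=2))
E
```

```text
[ 0.49676105 -0.04218582  0.03666778] [-0.02227918 -1.45324353  1.90046679] 2.3534970279666427 [ 0.00011545 -0.00166782 -0.0068473 ]
```

View pics/pr_top.png

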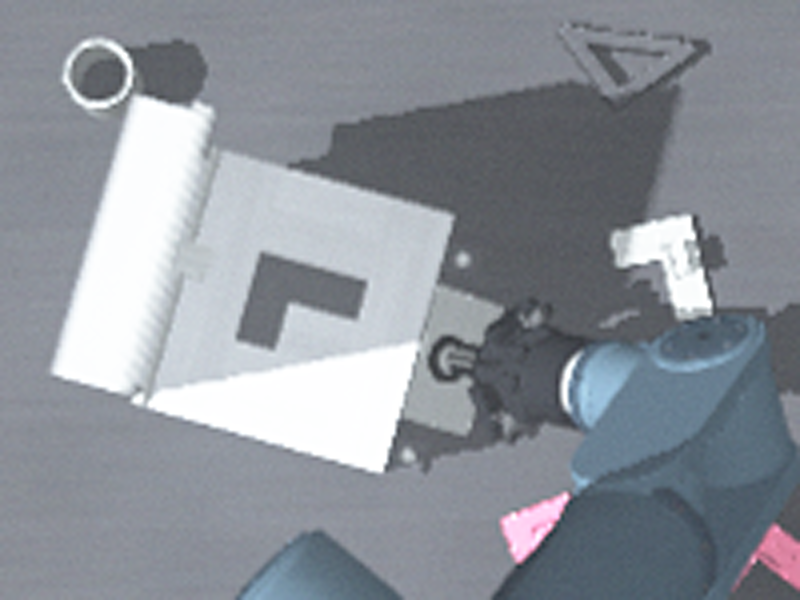

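```bash
python3 - <<'E'
from bench import ctrl
import cv2,pickle
# average several frames? single only
for n in("scene","top"):
    c=ctrl.camera(n);pickle.dump(c,open(f"{n}1.pkl","wb"));f=c["frame"][:,:,::-1]
    if n=="top":
        cv2.imwrite("pics/n1t.png",cv2.resize(f[195:235,230:280],None,fx=12,fy=12,interpolation=2))
        cv2.imwrite("pics/b1t.png",cv2.resize(f[185:225,325:365],None,fx=12,fy=12,interpolation=2))
    else:
        cv2.imwrite("pics/s1.png",cv2.resize(f[130:290,180:400],None,fx=3,fy=3,interpolation=2))
E
```

```text
(no output)
```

View pics/n1t.png

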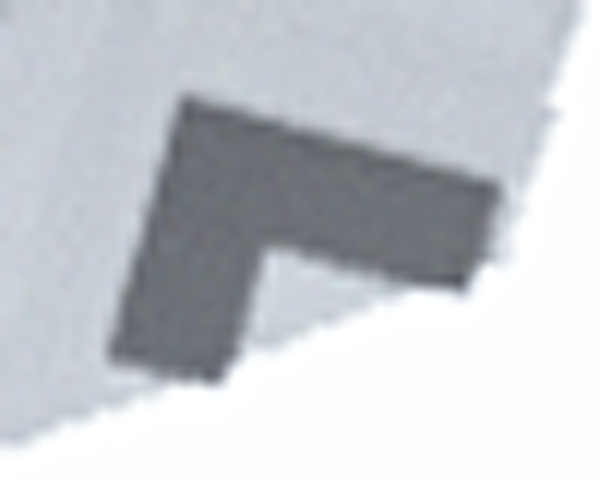

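View pics/b1t.png

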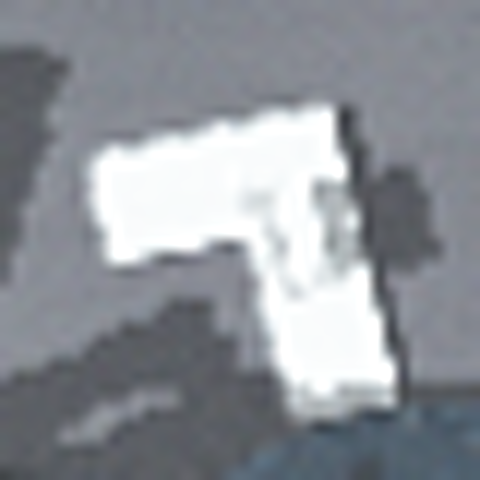

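View pics/s1.png

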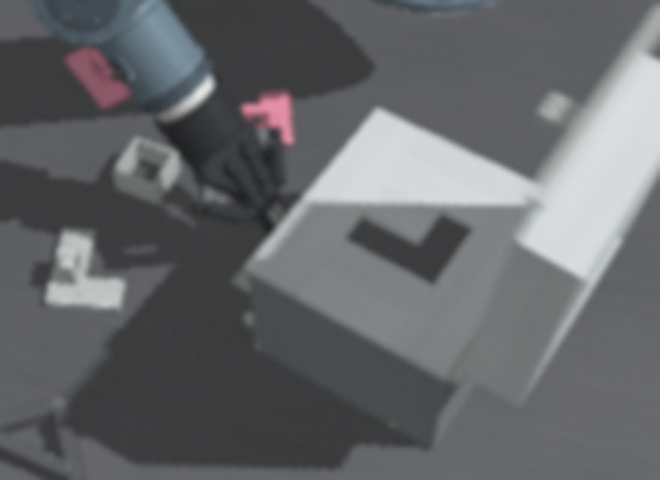

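```bash
cat > corners.py <<'E'
import cv2,numpy as np
def corners(f,box,lo,hi,s=8,eps=2.0,name=None):
    """6 corners by mask of gray in [lo,hi), contour, approxPoly, then line fit per side"""
    x0,y0,x1,y1=box
    g=cv2.cvtColor(f,cv2.COLOR_RGB2GRAY)[y0:y1,x0:x1]
    u=cv2.resize(g,None,fx=s,fy=s,interpolation=cv2.INTER_CUBIC)
    m=cv2.inRange(u,lo,hi);cs,_=cv2.findContours(m,cv2.RETR_EXTERNAL,cv2.CHAIN_APPROX_NONE)
    c=max(cs,key=cv2.contourArea);pts=c[:,0].astype(float)
    e=eps
    while True:
        a=cv2.approxPolyDP(c,e*s/2,True)[:,0]
        if len(a)<=6: break
        e*=1.1
    idx=[int(np.argmin(np.abs(pts-q).sum(1))) for q in a]
    L=[]
    for i in range(len(a)):
        j,k=idx[i],idx[(i+1)%len(a)]
        seg=pts[j:k] if k>j else np.r_[pts[j:],pts[:k]]
        n=len(seg);seg=seg[int(.15*n):int(.85*n)]
        vx,vy,px,py=cv2.fitLine(seg.astype(np.float32),cv2.DIST_HUBER,0,.01,.01).ravel()
        L.append(np.cross([px,py,1],[px+vx,py+vy,1]))
    out=[]
    for i in range(len(a)):
        q=np.cross(L[i-1],L[i]);out.append(q[:2]/q[2])
    out=np.array(out)
    if name:
        v=cv2.cvtColor(u,cv2.COLOR_GRAY2BGR);cv2.polylines(v,[np.round(out).astype(int).reshape(-1,1,2)],True,(0,0,255),1);cv2.imwrite(name,v)
    return (out+.5)/s-.5+np.array([x0,y0])
E
python3 - <<'E'
import pickle
from corners import *
for n,b,lo,hi in(("top",(235,195,278,232),0,150),("scene",(285,192,350,234),0,0)):
    f=pickle.load(open(n+"1.pkl","rb"))["frame"];g=cv2.cvtColor(f,cv2.COLOR_RGB2GRAY)[b[1]:b[3],b[0]:b[2]]
    print(n,np.percentile(g,[1,10,25,50,75,90]))
    if n=="scene": hi=75
    print(corners(f,b,lo,hi,10,name=f"pics/c_{n}.png").round(2).tolist())
E
```

```text
top [106.  112.  143.5 202.  254.  254. ]
[[238.38, 224.34], [248.24, 226.82], [251.56, 214.83], [268.62, 219.37], [271.26, 209.92], [244.73, 202.48]]
scene [ 60.  63. 121. 128. 131. 211.]
[[335.71, 206.2], [326.87, 201.83], [319.16, 212.37], [300.47, 203.0], [295.89, 208.93], [323.75, 223.27]]
```

```bash
cat > m1.py <<'E'
from h import *
from corners import corners
T=pickle.load(open("top1.pkl","rb"));S=pickle.load(open("scene1.pkl","rb"))
ct=corners(T["frame"],(235,195,278,232),0,155,10);cs=corners(S["frame"],(285,192,350,234),0,92,10)
N=[(46.25,38.25),(11.75,38.25),(11.75,-3.75),(-46.25,-3.75),(-46.25,-38.25),(46.25,-38.25)]
for z in(132,136,140):
    L=[(a-8,b+15,z) for a,b in N]
    for nm,F in(("T",[(T,L,ct)]),("S",[(S,L,cs)]),("TS",[(T,L,ct),(S,L,cs)])):
        p,r=fit(F,[0.55,0.087,1.27]);print(z,nm,p.round(4),np.degrees(p[2]).round(2),"max",max(np.abs(x).max() for x in r))
bt=unc([(340,103),(398,400),(287,412),(92,160),(108,262),(250,243)],12,(325,185))
print(bt)
E
python3 m1.py; python3 - <<'E'
import pickle
import sys;sys.path.insert(0,'.')
from corners import *
f=pickle.load(open("scene1.pkl","rb"))["frame"][195:240,185:230];cv2.imwrite("pics/b1s.png",cv2.resize(f[:,:,::-1],None,fx=12,fy=12,interpolation=2))
E
```

```text
132 T [0.5513 0.0873 1.2746] 73.03 max 0.3
132 S [0.5477 0.0865 1.2766] 73.14 max 1.7
132 TS [0.5498 0.087  1.2779] 73.22 max 2.4
136 T [0.551  0.0871 1.2746] 73.03 max 0.4
136 S [0.5506 0.0868 1.276 ] 73.11 max 1.8
136 TS [0.5508 0.087  1.2755] 73.08 max 1.9
140 T [0.5506 0.0869 1.2746] 73.03 max 0.4
140 S [0.5535 0.0872 1.2752] 73.07 max 1.9
140 TS [0.5516 0.0869 1.2744] 73.02 max 1.4
[[352.875      193.125     ]
 [357.70833333 217.875     ]
 [348.45833333 218.875     ]
 [332.20833333 197.875     ]
 [333.54166667 206.375     ]
 [345.375      204.79166667]]
```

View pics/b1s.png

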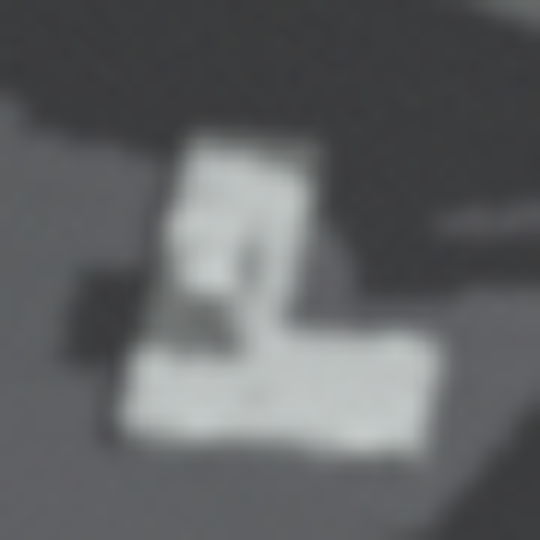

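View pics/c_scene.png

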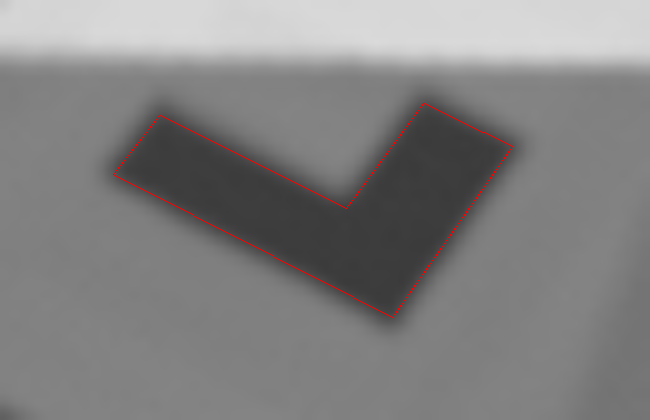

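```bash
cat > m2.py <<'E'
from h import *
T=pickle.load(open("top1.pkl","rb"));S=pickle.load(open("scene1.pkl","rb"))
L=[(37,-22,8),(-53,-22,8),(-53,10,8),(37,52,8),(5,52,8),(5,10,8)]
bt=unc([(338,103),(396,385),(287,395),(92,160),(108,262),(250,243)],12,(325,185))
Ls=[(37,-22,8),(-53,-22,8),(-53,10,8),(37,52,8),(5,52,8),(5,10,8)]
bs=unc([(122,430),(190,140),(318,150),(425,450),(440,335),(290,325)],12,(185,195))
for F in([(T,L,bt)],[(S,Ls,bs)],[(T,L,bt),(S,Ls,bs)]):
    p,r=fit(F,[.58,-.24,.2]);print(p.round(4),np.degrees(p[2]).round(2),r)
E
python3 m2.py
```

```text
[ 0.5815 -0.2429  0.1904] 10.91 [[[-0.7, -0.1], [0.2, 0.9], [0.5, 2.0], [-0.4, -0.5], [0.3, -0.3], [-0.1, -1.2]]]
[ 0.58   -0.2415  0.2214] 12.68 [[[0.5, 0.1], [0.3, -0.1], [-0.2, -0.5], [-0.1, -0.3], [0.3, 0.3], [-1.0, 0.5]]]
[ 0.5806 -0.242   0.2086] 11.95 [[[-1.1, 0.0], [0.2, 1.0], [0.5, 2.3], [-0.8, 0.1], [0.1, 0.3], [-0.3, -0.9]], [[0.1, 0.2], [0.3, -0.1], [-0.2, -0.3], [-0.5, 0.0], [-0.0, 0.6], [-1.3, 0.6]]]
```

>>> {"name": "drive_tool", "arguments": {
  "deltas": [
    {"slide": [0, 0, -0.4], "delta_rot": [0, 0, 0], "hand": 0},
    {"slide": [0, 0, -0.7], "delta_rot": [0, 0, 0], "hand": 0},
    {"slide": [0, 0, -0.8], "delta_rot": [0, 0, 0], "hand": 0},
    {"slide": [0, 0, -0.8], "delta_rot": [0, 0, 0], "hand": 0},
    {"slide": [0, 0, -0.6], "delta_rot": [0, 0, 0], "hand": 0.9}
  ]
}}

```text
time_s: 4.2
eef_pos: [0.4644, -0.1435, 0.1645]
eef_rot: [-0.203, 0.756, 0.559, 0.274]
wrist_force: [0.9, -0.5, 0.5]
opening: 0.202
```

```bash
cat >> plan.py <<'E'
def down(yaw): # bracket yaw rad
    return rot([0,0,-1],[np.sin(yaw),-np.cos(yaw),0])
E
python3 - <<'E'
from plan import *
p,r,o=cur();print(p,o["q"],o["opening"])
R=down(np.radians(11.7));rows(np.array([.580,-.242,.14]),R,6)
E
```

```text
[ 0.46440407 -0.14353478  0.16453086] [-0.92219291  0.25212548  1.83494581  0.54683117  1.51794584 -0.78505554] 0.20150421364810744
[-0.206, 0.465, -0.066] [-0.0197, -0.0332, 0.0543]
[-0.128, 0.496, -0.019] [-0.0197, -0.0332, 0.0543]
[-0.042, 0.511, 0.021] [-0.0198, -0.0332, 0.0543]
[0.049, 0.507, 0.053] [-0.0197, -0.0332, 0.0542]
[0.141, 0.488, 0.074] [-0.0198, -0.0332, 0.0543]
[0.229, 0.451, 0.084] [-0.0197, -0.0333, 0.0542]
end err mm [-0.  0.  0.] rot deg [-0.    0.01  0.01]
```

```bash
python3 - <<'E'
from plan import *
R=down(np.radians(11.7));rows(np.array([.580,-.242,.14]),R,8)
E
```

```text
[-0.155, 0.349, -0.05] [-0.0148, -0.0249, 0.0407]
[-0.111, 0.367, -0.022] [-0.0148, -0.0249, 0.0407]
[-0.064, 0.379, 0.002] [-0.0148, -0.0249, 0.0407]
[-0.015, 0.384, 0.023] [-0.0148, -0.0249, 0.0407]
[0.037, 0.381, 0.039] [-0.0148, -0.0249, 0.0407]
[0.088, 0.37, 0.052] [-0.0148, -0.0249, 0.0407]
[0.139, 0.353, 0.06] [-0.0148, -0.0249, 0.0407]
[0.188, 0.33, 0.063] [-0.0148, -0.025, 0.0407]
end err mm [ 0.  0. -0.] rot deg [-0.  0.  0.]
```

>>> {"name": "drive_tool", "arguments": {
  "deltas": [
    {"slide": [-0.155, 0.35, -0.05], "delta_rot": [-0.0148, -0.0249, 0.0407], "hand": 0.9},
    {"slide": [-0.11, 0.367, -0.02], "delta_rot": [-0.0148, -0.0249, 0.0407], "hand": 0.9},
    {"slide": [-0.065, 0.38, 0], "delta_rot": [-0.0148, -0.0249, 0.0407], "hand": 0.9},
    {"slide": [-0.015, 0.385, 0.02], "delta_rot": [-0.0148, -0.0249, 0.0407], "hand": 0.9},
    {"slide": [0.035, 0.38, 0.04], "delta_rot": [-0.0148, -0.0249, 0.0407], "hand": 0.9}
  ]
}}

```text
time_s: 4.82
eef_pos: [0.537, -0.2045, 0.1479]
eef_rot: [-0.08, 0.949, 0.286, 0.108]
wrist_force: [-0.3, 0.5, -1.1]
opening: 0.9
```

```bash
python3 - <<'E'
from plan import *
p,r,o=cur();print(p,o["q"],o["opening"])
R=down(np.radians(11.7));rows(np.array([.580,-.242,.14]),R,4)
E
```

```text
[ 0.53696437 -0.20449764  0.14793927] [-0.72357551  0.24665128  1.73293828  0.2880698   1.2001506   0.15157344] 0.900161969342544
[0.067, 0.279, 0.032] [-0.011, -0.0185, 0.0302]
[0.094, 0.27, 0.037] [-0.0111, -0.0185, 0.0301]
[0.122, 0.258, 0.04] [-0.011, -0.0185, 0.0302]
[0.148, 0.243, 0.041] [-0.0111, -0.0185, 0.0302]
end err mm [-0. -0. -0.] rot deg [ 0.    0.01 -0.01]
```

>>> {"name": "drive_tool", "arguments": {
  "deltas": [
    {"slide": [0.067, 0.28, 0.03], "delta_rot": [-0.011, -0.0185, 0.0302], "hand": 0.9},
    {"slide": [0.094, 0.27, 0.037], "delta_rot": [-0.011, -0.0185, 0.0302], "hand": 0.9},
    {"slide": [0.122, 0.258, 0.04], "delta_rot": [-0.011, -0.0185, 0.0302], "hand": 0.9},
    {"slide": [0.148, 0.243, 0.04], "delta_rot": [-0.011, -0.0185, 0.0302], "hand": 0.9},
    {"slide": [0, 0, 0], "delta_rot": [0, 0, 0], "hand": 0.9}
  ]
}}

```text
time_s: 5.45
eef_pos: [0.5808, -0.241, 0.1397]
eef_rot: [-0.001, 0.994, 0.105, 0.001]
wrist_force: [-0.9, 1.1, 0.3]
opening: 0.897
```

```bash
python3 - <<'E'
from plan import *
import cv2
p,r,o=cur();print(p,o["q"],o["opening"])
R=down(np.radians(11.7));rows(np.array([.580,-.242,.06]),R,3)
for k in("scene","top"):
    c=ctrl.camera(k)["frame"][:,:,::-1];c=c[150:260,150:270] if k=="scene" else c[160:250,300:400]
    cv2.imwrite(f"pics/g_{k}.png",cv2.resize(c,None,fx=5,fy=5,interpolation=2))
E
```

```text
[ 0.58083605 -0.24097039  0.13971519] [-0.58330233  0.38794151  1.54099347  0.00331161  1.21307532  0.77603896] 0.8974744061785521
[-0.008, 0.007, 0.531] [-0.0003, -0.0002, 0.0006]
[-0.008, 0.006, 0.532] [-0.0002, -0.0002, 0.0007]
[-0.007, 0.006, 0.531] [-0.0003, -0.0002, 0.0006]
end err mm [ 0. -0. -0.] rot deg [ 0.   -0.    0.01]
```

View pics/g_scene.png

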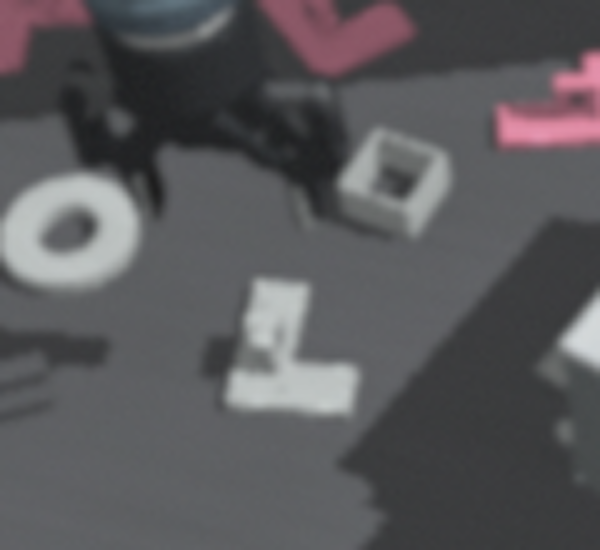

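>>> {"name": "drive_tool", "arguments": {
  "deltas": [
    {"slide": [-0.008, 0.007, 0.55], "delta_rot": [0, 0, 0.0008], "hand": 0.9},
    {"slide": [-0.008, 0.007, 0.65], "delta_rot": [0, 0, 0.0008], "hand": 0.9},
    {"slide": [0, 0.006, 0.6], "delta_rot": [0, 0, 0], "hand": 0.9},
    {"slide": [0, 0, 0.5], "delta_rot": [0, 0, 0], "hand": 0.9},
    {"slide": [0, 0, 0.22], "delta_rot": [0, 0, 0], "hand": 0.9}
  ]
}}

```text
time_s: 6.18
eef_pos: [0.5785, -0.2418, 0.0124]
eef_rot: [-0.002, 0.995, 0.102, 0.0]
wrist_force: [-0.0, 0.1, -0.1]
opening: 0.9
```

```bash
python3 - <<'E'
from plan import *
p,r,o=cur();print(p,r.as_euler('xyz',True),o["wrist_force"],o["opening"])
E
```

```text
[ 0.57850994 -0.24180413  0.01236025] [-1.79740207e+02 -5.25470571e-02  1.16610349e+01] [-0.04031363  0.11295809 -0.08122245] 0.9002714596209648
```

Fine. Close.

>>> {"name": "drive_tool", "arguments": {
  "deltas": [
    {"slide": [0, 0, 0], "delta_rot": [0, 0, 0], "hand": 0},
    {"slide": [0, 0, 0], "delta_rot": [0, 0, 0], "hand": 0},
    {"slide": [0, 0, 0], "delta_rot": [0, 0, 0], "hand": 0},
    {"slide": [0, 0, 0], "delta_rot": [0, 0, 0], "hand": 0},
    {"slide": [0, 0, 0], "delta_rot": [0, 0, 0], "hand": 0}
  ]
}}

```text
time_s: 6.8
eef_pos: [0.5812, -0.2427, 0.0151]
eef_rot: [-0.0, 0.995, 0.102, 0.002]
wrist_force: [-1.5, -0.1, 5.9]
opening: 0.128
```

>>> {"name": "drive_tool", "arguments": {
  "deltas": [
    {"slide": [0, 0, 0], "delta_rot": [0, 0, 0], "hand": 0},
    {"slide": [0, 0, -0.1], "delta_rot": [0, 0, 0], "hand": 0},
    {"slide": [0, 0, -0.3], "delta_rot": [0, 0, 0], "hand": 0},
    {"slide": [0, 0, -0.5], "delta_rot": [0, 0, 0], "hand": 0},
    {"slide": [0, 0, -0.5], "delta_rot": [0, 0, 0], "hand": 0}
  ]
}}

```text
time_s: 7.42
eef_pos: [0.58, -0.2423, 0.0848]
eef_rot: [-0.001, 0.995, 0.102, 0.001]
wrist_force: [-0.1, 0.8, -3.3]
opening: 0.129
```

```bash
python3 - <<'E'
from plan import *
import cv2
p,r,o=cur();print(p,r.as_euler('xyz',True),o["wrist_force"],o["opening"],o["q"])
for k in("scene","top"):
    c=ctrl.camera(k)["frame"][:,:,::-1];c=c[150:260,150:270] if k=="scene" else c[160:250,300:400]
    cv2.imwrite(f"pics/g2_{k}.png",cv2.resize(c,None,fx=5,fy=5,interpolation=2))
E
```

```text
[ 0.57996451 -0.24226432  0.08484302] [-1.79872237e+02 -1.39844091e-01  1.16649201e+01] [-0.10488264  0.75573015 -3.33642478] 0.12871177035477413 [-0.58593325  0.455489    1.57096179  0.00367877  1.11500907  0.77965003]
```

View pics/g2_scene.png

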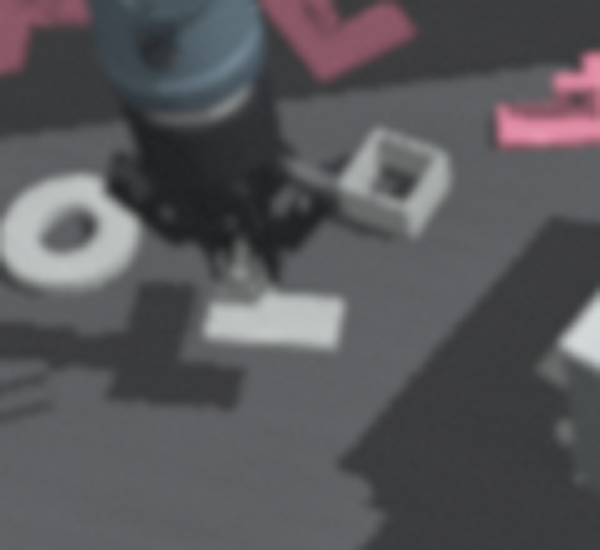

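```bash
python3 - <<'E'
from plan import *
p,r,o=cur()
P=p+[0,0.02,.135];
rows(P,r,3)
R=down(np.radians(73.05));rows(np.array([.551,.087,.222]),R,10,start=(P,r))
E
```

```text
[0.034, -0.128, -0.9] [0.0, 0.0, 0.0]
[0.033, -0.128, -0.9] [0.0, 0.0, 0.0]
[0.034, -0.128, -0.9] [0.0, 0.0, 0.0]
end err mm [-0.  0.  0.] rot deg [0. 0. 0.]
[0.064, -0.621, 0.0] [0.0002, -0.0002, -0.0341]
[0.13, -0.611, 0.001] [0.0002, -0.0002, -0.0341]
[0.195, -0.593, 0.001] [0.0002, -0.0002, -0.0341]
[0.257, -0.569, 0.001] [0.0002, -0.0002, -0.0341]
[0.317, -0.539, 0.001] [0.0002, -0.0001, -0.0341]
[0.373, -0.501, 0.002] [0.0002, -0.0002, -0.0341]
[0.424, -0.459, 0.001] [0.0002, -0.0001, -0.0341]
[0.471, -0.411, 0.002] [0.0002, -0.0002, -0.0341]
[0.512, -0.358, 0.002] [0.0002, -0.0001, -0.0341]
[0.547, -0.302, 0.001] [0.0002, -0.0002, -0.0341]
end err mm [ 0. -0. -0.] rot deg [-0.  0.  0.]
```

>>> {"name": "drive_tool", "arguments": {
  "deltas": [
    {"slide": [0.03, -0.13, -0.7], "delta_rot": [0, 0, 0], "hand": 0},
    {"slide": [0.03, -0.13, -0.9], "delta_rot": [0, 0, 0], "hand": 0},
    {"slide": [0.03, -0.13, -0.8], "delta_rot": [0, 0, 0], "hand": 0},
    {"slide": [0, 0, -0.3], "delta_rot": [0, 0, -0.02], "hand": 0},
    {"slide": [0.06, -0.6, 0], "delta_rot": [0, 0, -0.034], "hand": 0}
  ]
}}

```text
time_s: 8.15
eef_pos: [0.5761, -0.1946, 0.2203]
eef_rot: [0.0, 0.983, 0.186, 0.003]
wrist_force: [0.6, 0.1, -4.1]
opening: 0.123
```

```bash
python3 - <<'E'
from plan import *
p,r,o=cur();print(p,o["wrist_force"],o["opening"])
R=down(np.radians(73.05));rows(np.array([.551,.087,.215]),R,10)
E
```

```text
[ 0.57605782 -0.19458084  0.22025804] [ 0.56609101  0.12363379 -4.1213016 ] 0.12318336133670886
[0.159, -0.543, 0.01] [0.0001, -0.0001, -0.0287]
[0.207, -0.526, 0.011] [0.0001, -0.0001, -0.0287]
[0.254, -0.505, 0.011] [0.0001, -0.0001, -0.0287]
[0.298, -0.48, 0.011] [0.0001, -0.0001, -0.0287]
[0.34, -0.451, 0.011] [0.0001, -0.0001, -0.0287]
[0.38, -0.419, 0.011] [0.0001, -0.0001, -0.0287]
[0.416, -0.383, 0.01] [0.0002, -0.0001, -0.0286]
[0.449, -0.344, 0.011] [0.0001, -0.0002, -0.0287]
[0.478, -0.303, 0.01] [0.0002, -0.0001, -0.0286]
[0.502, -0.259, 0.01] [0.0001, -0.0002, -0.0287]
end err mm [ 0.  0. -0.] rot deg [0.01 0.01 0.01]
```

>>> {"name": "drive_tool", "arguments": {
  "deltas": [
    {"slide": [0.16, -0.54, 0.01], "delta_rot": [0, 0, -0.0287], "hand": 0},
    {"slide": [0.21, -0.525, 0.01], "delta_rot": [0, 0, -0.0287], "hand": 0},
    {"slide": [0.255, -0.505, 0.01], "delta_rot": [0, 0, -0.0287], "hand": 0},
    {"slide": [0.3, -0.48, 0.01], "delta_rot": [0, 0, -0.0287], "hand": 0},
    {"slide": [0.34, -0.45, 0.01], "delta_rot": [0, 0, -0.0287], "hand": 0}
  ]
}}

```text
time_s: 8.78
eef_pos: [0.5626, -0.0512, 0.2157]
eef_rot: [-0.001, 0.916, 0.402, 0.001]
wrist_force: [0.0, -0.2, -3.8]
opening: 0.128
```

>>> {"name": "drive_tool", "arguments": {
  "deltas": [
    {"slide": [0.38, -0.42, 0.01], "delta_rot": [0, 0, -0.0287], "hand": 0},
    {"slide": [0.415, -0.383, 0.01], "delta_rot": [0, 0, -0.0287], "hand": 0},
    {"slide": [0.45, -0.345, 0.01], "delta_rot": [0, 0, -0.0287], "hand": 0},
    {"slide": [0.478, -0.303, 0.01], "delta_rot": [0, 0, -0.0287], "hand": 0},
    {"slide": [0.5, -0.26, 0.01], "delta_rot": [0, 0, -0.0287], "hand": 0}
  ]
}}

```text
time_s: 9.4
eef_pos: [0.55, 0.0895, 0.2135]
eef_rot: [-0.001, 0.803, 0.596, 0.001]
wrist_force: [1.4, 0.2, -3.5]
opening: 0.129
```

```bash
python3 - <<'E'
from plan import *
import cv2,pickle
p,r,o=cur();print(p,r.as_euler('xyz',True),o["wrist_force"],o["opening"])
for k in("scene","top"):
    c=ctrl.camera(k);pickle.dump(c,open(k+"2.pkl","wb"));c=c["frame"][:,:,::-1];c=c[150:260,250:370] if k=="scene" else c[170:260,210:310]
    cv2.imwrite(f"pics/h_{k}.png",cv2.resize(c,None,fx=6,fy=5 if 0 else 6,interpolation=2)[:600])
E
```

```text
[0.54998539 0.08945483 0.21354044] [ 1.79984720e+02 -1.49511241e-01  7.32086163e+01] [ 1.37276248  0.22337532 -3.5140508 ] 0.1290166650067285
```

View pics/h_scene.png

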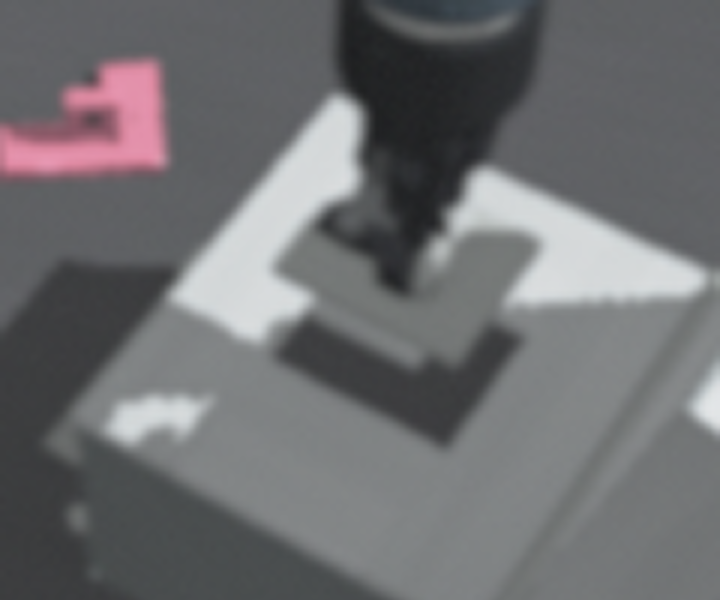

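View pics/h_top.png

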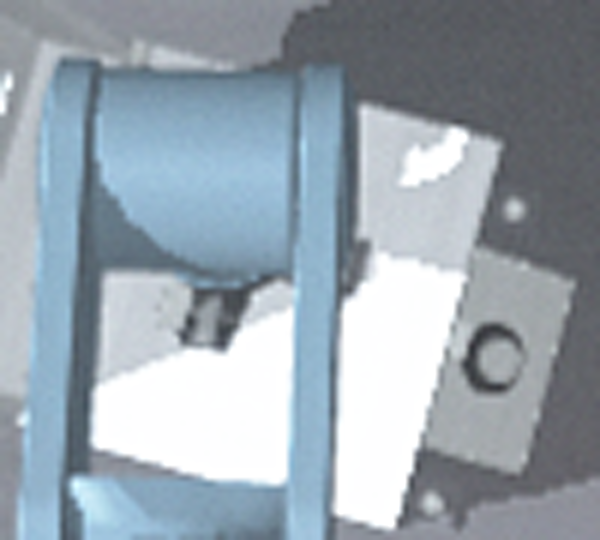

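```bash
python3 - <<'E'
from plan import *
rows(np.array([.551,.087,.165]),down(np.radians(73.05)),3)
E
```

```text
[-0.024, 0.017, 0.323] [-0.0001, -0.0004, 0.0004]
[-0.024, 0.017, 0.323] [-0.0, -0.0004, 0.0005]
[-0.024, 0.018, 0.323] [-0.0001, -0.0003, 0.0004]
end err mm [-0.  0. -0.] rot deg [ 0.   -0.01  0.  ]
```

>>> {"name": "drive_tool", "arguments": {
  "deltas": [
    {"slide": [-0.024, 0.017, 0.33], "delta_rot": [0, -0.0004, 0.0005], "hand": 0},
    {"slide": [-0.024, 0.017, 0.33], "delta_rot": [0, -0.0004, 0.0005], "hand": 0},
    {"slide": [-0.024, 0.018, 0.31], "delta_rot": [0, -0.0003, 0.0004], "hand": 0},
    {"slide": [0, 0, 0], "delta_rot": [0, 0, 0], "hand": 0},
    {"slide": [0, 0, 0], "delta_rot": [0, 0, 0], "hand": 0}
  ]
}}

```text
time_s: 10.12
eef_pos: [0.5526, 0.0841, 0.1662]
eef_rot: [0.001, 0.805, 0.593, 0.0]
wrist_force: [-0.2, 0.9, -3.8]
opening: 0.126
```

```bash
python3 - <<'E'
from plan import *
import cv2,pickle
p,r,o=cur();print(p,r.as_euler('xyz',True),o["wrist_force"],o["opening"])
c=ctrl.camera("scene");pickle.dump(c,open("scene3.pkl","wb"));f=c["frame"][:,:,::-1]
cv2.imwrite("pics/h3.png",cv2.resize(f[180:240,280:360],None,fx=10,fy=10,interpolation=2))
E
```

```text
[0.55255937 0.0840894  0.16617306] [1.79895440e+02 2.09048302e-02 7.27569795e+01] [-0.16531478  0.91059155 -3.80128223] 0.1261780677329363
```

View pics/h3.png

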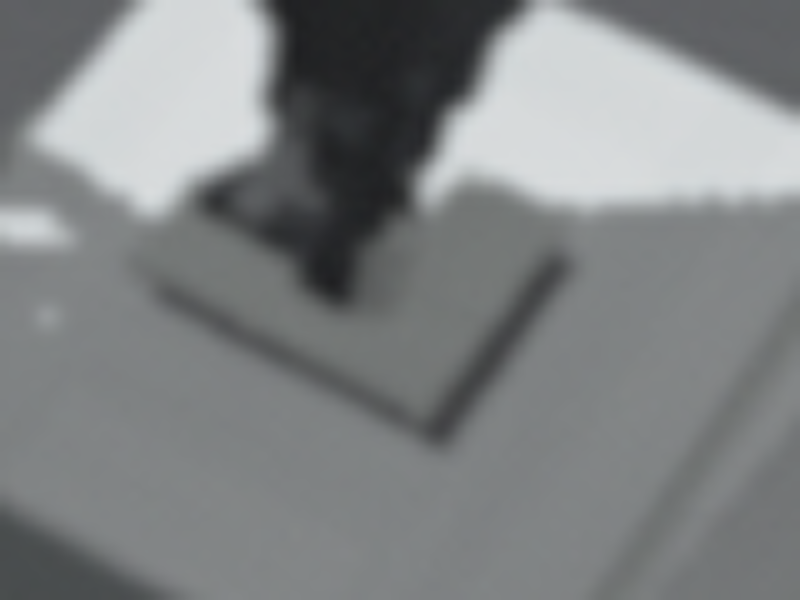

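```bash
cat > gap.py <<'E'
from h import *
from scipy.ndimage import map_coordinates,gaussian_filter1d
def nestpts(): return [0.5508,0.0870,np.radians(73.05)]
def prof(c,A,B,f0,f1,inward,z=.140,n=25,p=None):
    """profiles along local inward direction across rim edge A-B (mm, nest frame); returns mean profile vs mm"""
    p=p or nestpts();g=cv2.cvtColor(c["frame"],cv2.COLOR_RGB2GRAY).astype(float)
    s=np.arange(-14,14.01,.25);A=np.array(A)/1e3;B=np.array(B)/1e3;acc=[]
    for t in np.linspace(f0,f1,n):
        q=A+(B-A)*t;L=np.c_[q[0]+inward[0]*s/1e3,q[1]+inward[1]*s/1e3,np.full(len(s),z)]
        px=proj(c,world(p,L));acc.append(map_coordinates(g,[px[:,1],px[:,0]],order=3))
    return s,np.mean(acc,0)
SIDES={"front(y-)":((-46.25-8,-23.25),(38.25,-23.25),.08,.9,(0,1)),"right(x+)":((38.25,-23.25),(38.25,53.25),.08,.85,(-1,0))}
def show(c):
    for k,(A,B,f0,f1,i) in SIDES.items():
        s,v=prof(c,A,B,f0,f1,i);print(k);print(" ".join(f"{a:.1f}:{b:.0f}" for a,b in zip(s[::2],v[::2])))
E
python3 - <<'E'
from gap import *
for n in("scene1.pkl","scene3.pkl"):
    print(n);show(pickle.load(open(n,"rb")))
E
python3 - <<'E'
from plan import *
p,r,o=cur();print(p,r.as_euler('xyz',True),o["dq"])
E
```

```text
scene1.pkl
front(y-)
-14.0:128 -13.5:128 -13.0:128 -12.5:128 -12.0:128 -11.5:128 -11.0:128 -10.5:128 -10.0:128 -9.5:128 -9.0:128 -8.5:128 -8.0:128 -7.5:128 -7.0:128 -6.5:127 -6.0:127 -5.5:127 -5.0:127 -4.5:126 -4.0:126 -3.5:125 -3.0:124 -2.5:122 -2.0:121 -1.5:119 -1.0:116 -0.5:113 0.0:110 0.5:107 1.0:103 1.5:99 2.0:94 2.5:90 3.0:86 3.5:82 4.0:78 4.5:74 5.0:71 5.5:68 6.0:66 6.5:64 7.0:63 7.5:62 8.0:61 8.5:61 9.0:61 9.5:61 10.0:61 10.5:61 11.0:61 11.5:61 12.0:61 12.5:61 13.0:61 13.5:61 14.0:61
right(x+)
-14.0:127 -13.5:127 -13.0:127 -12.5:127 -12.0:127 -11.5:128 -11.0:128 -10.5:128 -10.0:128 -9.5:128 -9.0:128 -8.5:128 -8.0:128 -7.5:128 -7.0:128 -6.5:128 -6.0:128 -5.5:128 -5.0:128 -4.5:127 -4.0:127 -3.5:126 -3.0:125 -2.5:123 -2.0:121 -1.5:119 -1.0:116 -0.5:112 0.0:109 0.5:104 1.0:99 1.5:95 2.0:89 2.5:84 3.0:80 3.5:75 4.0:72 4.5:68 5.0:66 5.5:64 6.0:62 6.5:61 7.0:61 7.5:60 8.0:60 8.5:60 9.0:60 9.5:60 10.0:60 10.5:60 11.0:60 11.5:60 12.0:61 12.5:61 13.0:61 13.5:61 14.0:61
scene3.pkl
front(y-)
-14.0:129 -13.5:129 -13.0:129 -12.5:130 -12.0:130 -11.5:130 -11.0:130 -10.5:130 -10.0:130 -9.5:13
[... 342 characters left out ...]
5:113 12.0:114 12.5:115 13.0:116 13.5:116 14.0:116
right(x+)
-14.0:129 -13.5:129 -13.0:129 -12.5:129 -12.0:129 -11.5:129 -11.0:129 -10.5:129 -10.0:129 -9.5:129 -9.0:129 -8.5:129 -8.0:129 -7.5:129 -7.0:129 -6.5:129 -6.0:129 -5.5:129 -5.0:129 -4.5:129 -4.0:128 -3.5:127 -3.0:126 -2.5:124 -2.0:122 -1.5:120 -1.0:117 -0.5:113 0.0:109 0.5:105 1.0:100 1.5:95 2.0:90 2.5:85 3.0:81 3.5:77 4.0:74 4.5:71 5.0:70 5.5:70 6.0:71 6.5:73 7.0:75 7.5:78 8.0:82 8.5:86 9.0:90 9.5:94 10.0:98 10.5:101 11.0:104 11.5:107 12.0:110 12.5:112 13.0:113 13.5:115 14.0:116
[0.55280979 0.08416475 0.16661921] [1.79846006e+02 1.15923412e-02 7.27691839e+01] [ 0.00526544 -0.00960143 -0.00599688  0.00159902  0.00270357 -0.00113838]
```

```bash
cat >> gap.py <<'E'
from scipy.optimize import curve_fit
from scipy.special import erf
st=lambda s,a,w:.5*(1+erf((s-a)/(w*1.4142)))
# rim positions measured on empty pocket in scene1
def calib():
    c=pickle.load(open("scene1.pkl","rb"));out={}
    for k,(A,B,f0,f1,i) in SIDES.items():
        s,v=prof(c,A,B,f0,f1,i);P,_=curve_fit(lambda s,a,w,h,l:h+(l-h)*st(s,a,w),s,v,[2,2,128,61]);out[k]=P
    return out
def measure(c,u,dark=None):
    cal=calib();cen=-c["R"].T@c["t"];res={}
    for k,(A,B,f0,f1,i) in SIDES.items():
        a0,w,h,l=cal[k];s,v=prof(c,A,B,f0,f1,i)
        fn=lambda s,b,br,h:h+(l-h)*st(s,a0,w)+(br-l)*st(s,b,w)
        P,_=curve_fit(fn,s,v,[a0+4,116,129]);b=P[0]
        # point on bracket bottom edge: ray through nest-plane point at z=.140 to z=u
        p=nestpts();A2=(np.array(A)+np.array(B))/2;L=[[(A2[0]+i[0]*b)/1e3,(A2[1]+i[1]*b)/1e3,.140]]
        X=world(p,L)[0];d=cen-X;X2=X+d*(u-.140)/d[2]
        ca,sa=np.cos(p[2]),np.sin(p[2]);dd=X2-X;loc=np.array([ca*dd[0]+sa*dd[1],-sa*dd[0]+ca*dd[1]])*1e3
        gap=b-a0+loc@np.array(i)
        res[k]=(round(gap,2),"b",round(b-a0,2),"rms",round(np.std(fn(s,*P)-v),2),"w",round(w,2),"br",P[1].round(0))
    return res
E
python3 - <<'E'
from gap import *
print(calib())
c=pickle.load(open("scene3.pkl","rb"))
for u in(.1505,.1515,.1525,.154):print(u,measure(c,u))
E
```

```text
{'front(y-)': array([  1.98055938,   3.04934939, 127.68585633,  60.44291085]), 'right(x+)': array([  1.50433448,   2.62556614, 127.80724039,  60.14444354])}
0.1505 {'front(y-)': (np.float64(-2.02), 'b', np.float64(4.52), 'rms', np.float64(0.41), 'w', np.float64(3.05), 'br', np.float64(116.0)), 'right(x+)': (np.float64(4.56), 'b', np.float64(7.34), 'rms', np.float64(0.32), 'w', np.float64(2.63), 'br', np.float64(116.0))}
0.1515 {'front(y-)': (np.float64(-2.64), 'b', np.float64(4.52), 'rms', np.float64(0.41), 'w', np.float64(3.05), 'br', np.float64(116.0)), 'right(x+)': (np.float64(4.3), 'b', np.float64(7.34), 'rms', np.float64(0.32), 'w', np.float64(2.63), 'br', np.float64(116.0))}
0.1525 {'front(y-)': (np.float64(-3.27), 'b', np.float64(4.52), 'rms', np.float64(0.41), 'w', np.float64(3.05), 'br', np.float64(116.0)), 'right(x+)': (np.float64(4.03), 'b', np.float64(7.34), 'rms', np.float64(0.32), 'w', np.float64(2.63), 'br', np.float64(116.0))}
0.154 {'front(y-)': (np.float64(-4.2), 'b', np.float64(4.52), 'rms', np.float64(0.41), 'w', np.float64(3.05), 'br', np.float64(116.0)), 'right(x+)': (np.float64(3.63), 'b', np.float64(7.34), 'rms', np.float64(0.32), 'w', np.float64(2.63), 'br', np.float64(116.0))}
```

>>> {"name": "drive_tool", "arguments": {
  "deltas": [
    {"slide": [0.03, -0.04, 0], "delta_rot": [0, 0, -0.0008], "hand": 0},
    {"slide": [0.03, -0.038, 0], "delta_rot": [0, 0, -0.0008], "hand": 0},
    {"slide": [0, 0, 0.07], "delta_rot": [0, 0, 0], "hand": 0},
    {"slide": [0, 0, 0.07], "delta_rot": [0, 0, 0], "hand": 0},
    {"slide": [0, 0, 0], "delta_rot": [0, 0, 0], "hand": 0}
  ]
}}

```text
time_s: 10.8
eef_pos: [0.5491, 0.0884, 0.1585]
eef_rot: [0.001, 0.803, 0.595, -0.0]
wrist_force: [-0.4, 0.1, -3.8]
opening: 0.124
```

```bash
cat > look.py <<'E'
from plan import *
from gap import *
import sys
n=sys.argv[1]
p,r,o=cur();print(p.round(4),r.as_euler('xyz',True).round(2),o["wrist_force"],o["opening"])
c=ctrl.camera("scene");pickle.dump(c,open(f"scene{n}.pkl","wb"));f=c["frame"][:,:,::-1]
cv2.imwrite(f"pics/h{n}.png",cv2.resize(f[180:240,280:360],None,fx=10,fy=10,interpolation=2))
for h in(.0145,.0155): print(h,measure(c,p[2]-h))
import gap
full=dict(SIDES)
for part in(0,1):
    for k,(A,B,f0,f1,i) in full.items():
        m=(f0+f1)/2;gap.SIDES[k]=(A,B,f0,m,i) if part==0 else (A,B,m,f1,i)
    print("half",part,{k:v[0] for k,v in measure(c,p[2]-.015).items()})
E
python3 look.py 4
```

```text
[0.5491 0.0884 0.1585] [1.7996e+02 4.0000e-02 7.3080e+01] [-0.36723256  0.13076765 -3.76511535] 0.12391438620996363
0.0145 {'front(y-)': (np.float64(1.9), 'b', np.float64(4.4), 'rms', np.float64(0.41), 'w', np.float64(3.05), 'br', np.float64(118.0)), 'right(x+)': (np.float64(1.92), 'b', np.float64(2.96), 'rms', np.float64(0.51), 'w', np.float64(2.63), 'br', np.float64(118.0))}
0.0155 {'front(y-)': (np.float64(2.52), 'b', np.float64(4.4), 'rms', np.float64(0.41), 'w', np.float64(3.05), 'br', np.float64(118.0)), 'right(x+)': (np.float64(2.18), 'b', np.float64(2.96), 'rms', np.float64(0.51), 'w', np.float64(2.63), 'br', np.float64(118.0))}
half 0 {'front(y-)': np.float64(2.41), 'right(x+)': np.float64(2.1)}
half 1 {'front(y-)': np.float64(2.03), 'right(x+)': np.float64(2.0)}
```

View pics/h4.png

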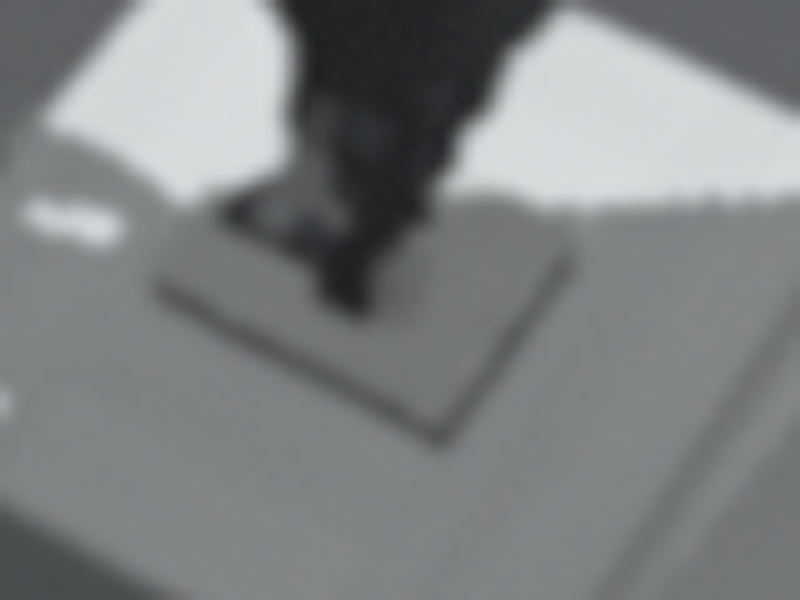

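>>> {"name": "drive_tool", "arguments": {
  "deltas": [
    {"slide": [0.016, 0.018, 0], "delta_rot": [0, 0, -0.0017], "hand": 0},
    {"slide": [0, 0, 0.03], "delta_rot": [0, 0, 0], "hand": 0},
    {"slide": [0, 0, 0.03], "delta_rot": [0, 0, 0], "hand": 0},
    {"slide": [0, 0, 0], "delta_rot": [0, 0, 0], "hand": 0},
    {"slide": [0, 0, 0], "delta_rot": [0, 0, 0], "hand": 0}
  ]
}}

```text
time_s: 11.48
eef_pos: [0.5505, 0.0889, 0.1561]
eef_rot: [0.001, 0.802, 0.598, 0.0]
wrist_force: [-0.3, 0.5, -3.0]
opening: 0.128
```

```bash
python3 look.py 5
```

```text
[0.5505 0.0889 0.1561] [1.799e+02 3.000e-02 7.338e+01] [-0.27097456  0.54265846 -2.95155379] 0.12790299406972708
0.0145 {'front(y-)': (np.float64(1.24), 'b', np.float64(2.21), 'rms', np.float64(0.39), 'w', np.float64(3.05), 'br', np.float64(118.0)), 'right(x+)': (np.float64(1.37), 'b', np.float64(1.77), 'rms', np.float64(0.46), 'w', np.float64(2.63), 'br', np.float64(118.0))}
0.0155 {'front(y-)': (np.float64(1.86), 'b', np.float64(2.21), 'rms', np.float64(0.39), 'w', np.float64(3.05), 'br', np.float64(118.0)), 'right(x+)': (np.float64(1.63), 'b', np.float64(1.77), 'rms', np.float64(0.46), 'w', np.float64(2.63), 'br', np.float64(118.0))}
half 0 {'front(y-)': np.float64(1.59), 'right(x+)': np.float64(1.43)}
half 1 {'front(y-)': np.float64(1.53), 'right(x+)': np.float64(1.58)}
```

>>> {"name": "drive_tool", "arguments": {
  "deltas": [
    {"slide": [0.005, 0.005, 0], "delta_rot": [0, 0, 0], "hand": 0},
    {"slide": [0, 0, 0.025], "delta_rot": [0, 0, 0], "hand": 0},
    {"slide": [0, 0, 0.025], "delta_rot": [0, 0, 0], "hand": 0},
    {"slide": [0, 0, 0.02], "delta_rot": [0, 0, 0], "hand": 0},
    {"slide": [0, 0, 0], "delta_rot": [0, 0, 0], "hand": 0}
  ]
}}

```text
time_s: 12.15
eef_pos: [0.5508, 0.0891, 0.1524]
eef_rot: [0.001, 0.802, 0.598, 0.0]
wrist_force: [-0.8, 0.2, -2.5]
opening: 0.127
```

```bash
python3 look.py 6
```

```text
[0.5508 0.0891 0.1524] [1.7992e+02 3.0000e-02 7.3390e+01] [-0.83103176  0.21925605 -2.46603025] 0.12719258339634232
0.0145 {'front(y-)': (np.float64(2.08), 'b', np.float64(0.79), 'rms', np.float64(0.25), 'w', np.float64(3.05), 'br', np.float64(118.0)), 'right(x+)': (np.float64(1.39), 'b', np.float64(0.86), 'rms', np.float64(0.24), 'w', np.float64(2.63), 'br', np.float64(119.0))}
0.0155 {'front(y-)': (np.float64(2.7), 'b', np.float64(0.79), 'rms', np.float64(0.25), 'w', np.float64(3.05), 'br', np.float64(118.0)), 'right(x+)': (np.float64(1.65), 'b', np.float64(0.86), 'rms', np.float64(0.24), 'w', np.float64(2.63), 'br', np.float64(119.0))}
half 0 {'front(y-)': np.float64(2.34), 'right(x+)': np.float64(1.56)}
half 1 {'front(y-)': np.float64(2.45), 'right(x+)': np.float64(1.49)}
```

>>> {"name": "drive_tool", "arguments": {
  "deltas": [
    {"slide": [0, 0, 0.02], "delta_rot": [0, 0, 0], "hand": 0},
    {"slide": [0, 0, 0.02], "delta_rot": [0, 0, 0], "hand": 0},
    {"slide": [0, 0, 0.02], "delta_rot": [0, 0, 0], "hand": 0},
    {"slide": [0, 0, 0], "delta_rot": [0, 0, 0], "hand": 0},
    {"slide": [0, 0, 0], "delta_rot": [0, 0, 0], "hand": 0}
  ]
}}

```text
time_s: 12.82
eef_pos: [0.5509, 0.089, 0.1496]
eef_rot: [0.001, 0.802, 0.598, 0.0]
wrist_force: [-0.0, -0.3, -3.2]
opening: 0.126
```

```bash
python3 look.py 7
```

```text
[0.5509 0.089  0.1496] [1.799e+02 3.000e-02 7.338e+01] [-0.04029036 -0.32890148 -3.1872543 ] 0.12634967765831115
0.0145 {'front(y-)': (np.float64(3.41), 'b', np.float64(0.37), 'rms', np.float64(0.57), 'w', np.float64(3.05), 'br', np.float64(118.0)), 'right(x+)': (np.float64(1.69), 'b', np.float64(0.43), 'rms', np.float64(0.33), 'w', np.float64(2.63), 'br', np.float64(119.0))}
0.0155 {'front(y-)': (np.float64(4.03), 'b', np.float64(0.37), 'rms', np.float64(0.57), 'w', np.float64(3.05), 'br', np.float64(118.0)), 'right(x+)': (np.float64(1.95), 'b', np.float64(0.43), 'rms', np.float64(0.33), 'w', np.float64(2.63), 'br', np.float64(119.0))}
half 0 {'front(y-)': np.float64(3.77), 'right(x+)': np.float64(1.86)}
half 1 {'front(y-)': np.float64(3.68), 'right(x+)': np.float64(1.77)}
```

View pics/h7.png

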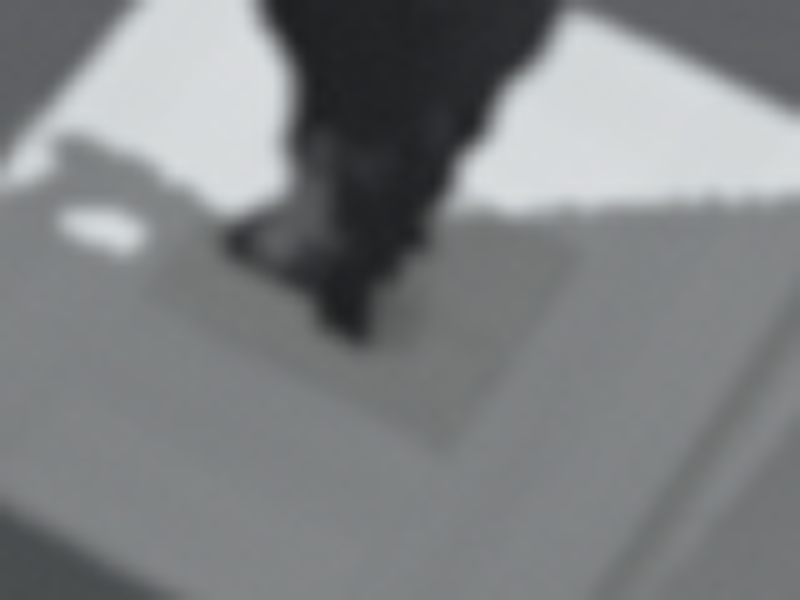

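>>> {"name": "drive_tool", "arguments": {
  "deltas": [
    {"slide": [0, 0, 0.02], "delta_rot": [0, 0, 0], "hand": 0},
    {"slide": [0, 0, 0.02], "delta_rot": [0, 0, 0], "hand": 0},
    {"slide": [0, 0, 0.02], "delta_rot": [0, 0, 0], "hand": 0},
    {"slide": [0, 0, 0], "delta_rot": [0, 0, 0], "hand": 0},
    {"slide": [0, 0, 0], "delta_rot": [0, 0, 0], "hand": 0}
  ]
}}

```text
time_s: 13.5
eef_pos: [0.551, 0.089, 0.1471]
eef_rot: [0.001, 0.802, 0.598, 0.0]
wrist_force: [-3.4, -1.4, 3.5]
opening: 0.125
```

>>> {"name": "drive_tool", "arguments": {
  "deltas": [
    {"slide": [0, 0, 0.015], "delta_rot": [0, 0, 0], "hand": 0},
    {"slide": [0, 0, 0], "delta_rot": [0, 0, 0], "hand": 0},
    {"slide": [0, 0, 0], "delta_rot": [0, 0, 0], "hand": 0},
    {"slide": [0, 0, 0], "delta_rot": [0, 0, 0], "hand": 0},
    {"slide": [0, 0, 0], "delta_rot": [0, 0, 0], "hand": 0}
  ]
}}

```text
time_s: 14.12
eef_pos: [0.551, 0.0889, 0.1471]
eef_rot: [0.001, 0.802, 0.598, 0.0]
wrist_force: [-6.0, -1.7, 9.4]
opening: 0.128
```

```bash
python3 look.py 8
```

```text
[0.551  0.0889 0.1471] [1.7988e+02 4.0000e-02 7.3390e+01] [-5.97904207 -1.67668096  9.4165543 ] 0.12832141877305747
0.0145 {'front(y-)': (np.float64(4.53), 'b', np.float64(-0.05), 'rms', np.float64(0.83), 'w', np.float64(3.05), 'br', np.float64(117.0)), 'right(x+)': (np.float64(2.18), 'b', np.float64(0.28), 'rms', np.float64(0.23), 'w', np.float64(2.63), 'br', np.float64(119.0))}
0.0155 {'front(y-)': (np.float64(5.15), 'b', np.float64(-0.05), 'rms', np.float64(0.83), 'w', np.float64(3.05), 'br', np.float64(117.0)), 'right(x+)': (np.float64(2.44), 'b', np.float64(0.28), 'rms', np.float64(0.23), 'w', np.float64(2.63), 'br', np.float64(119.0))}
half 0 {'front(y-)': np.float64(4.93), 'right(x+)': np.float64(2.3)}
half 1 {'front(y-)': np.float64(4.74), 'right(x+)': np.float64(2.31)}
```

View pics/h8.png

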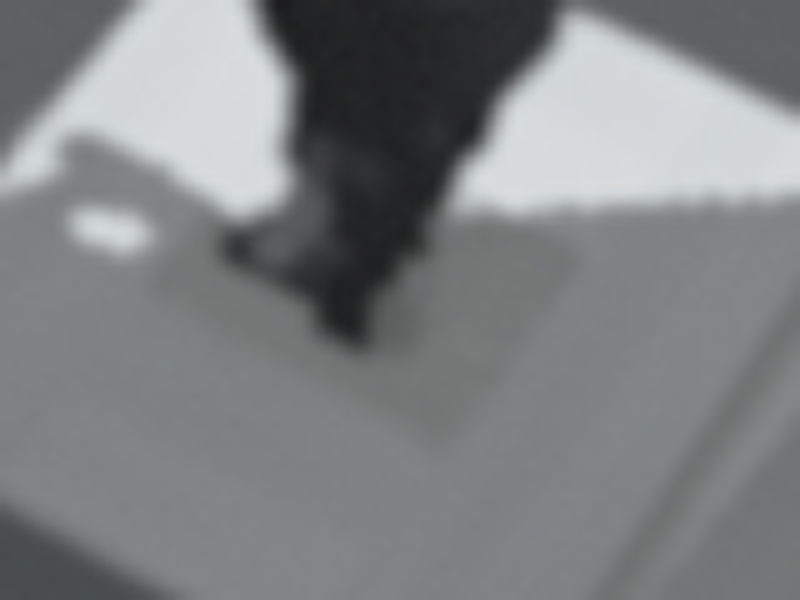

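>>> {"name": "drive_tool", "arguments": {
  "deltas": [
    {"slide": [0, 0, -0.012], "delta_rot": [0, 0, 0], "hand": 0.1},
    {"slide": [0, 0, 0], "delta_rot": [0, 0, 0], "hand": 0.6},
    {"slide": [0, 0, 0], "delta_rot": [0, 0, 0], "hand": 0.6},
    {"slide": [0, 0, 0], "delta_rot": [0, 0, 0], "hand": 0.6},
    {"slide": [0, 0, 0], "delta_rot": [0, 0, 0], "hand": 0.6}
  ]
}}

```text
time_s: 14.8
eef_pos: [0.5509, 0.0891, 0.1463]
eef_rot: [0.001, 0.802, 0.598, 0.0]
wrist_force: [-0.1, 0.1, 0.3]
opening: 0.6
```

>>> {"name": "drive_tool", "arguments": {
  "deltas": [
    {"slide": [0, 0, -0.2], "delta_rot": [0, 0, 0], "hand": 0.6},
    {"slide": [0, 0, -0.5], "delta_rot": [0, 0, 0], "hand": 0.6},
    {"slide": [0, 0, -0.8], "delta_rot": [0, 0, 0], "hand": 0.6},
    {"slide": [0, 0, -0.8], "delta_rot": [0, 0, 0], "hand": 0.6},
    {"slide": [-0.4, 0, -0.5], "delta_rot": [0, 0, 0], "hand": 0.6}
  ]
}}

```text
time_s: 15.42
eef_pos: [0.5458, 0.0706, 0.2897]
eef_rot: [0.002, 0.801, 0.598, 0.002]
wrist_force: [0.4, -0.6, 0.3]
opening: 0.6
```

>>> {"name": "drive_tool", "arguments": {
  "deltas": [
    {"slide": [-0.8, 0, 0], "delta_rot": [0, 0, 0], "hand": 0.6},
    {"slide": [-1, 0, 0], "delta_rot": [0, 0, 0], "hand": 0.6},
    {"slide": [-1, 0, 0], "delta_rot": [0, 0, 0], "hand": 0.6},
    {"slide": [-1, 0, 0], "delta_rot": [0, 0, 0], "hand": 0.6},
    {"slide": [-0.5, 0, 0], "delta_rot": [0, 0, 0], "hand": 0.6}
  ]
}}

```text
time_s: 16.05
eef_pos: [0.4828, -0.1382, 0.2875]
eef_rot: [0.002, 0.802, 0.597, 0.0]
wrist_force: [0.2, 0.6, 0.5]
opening: 0.6
```

```bash
python3 look.py 9|head -1; python3 - <<'E'
from bench import ctrl
import cv2,pickle
for n in("scene","top"):
    c=ctrl.camera(n);pickle.dump(c,open(n+"9.pkl","wb"));f=c["frame"][:,:,::-1];cv2.imwrite(f"pics/{n}9.png",f)
    cv2.imwrite(f"pics/{n}9z.png",cv2.resize(f[180:245,270:360] if n=="scene" else f[190:240,225:290],None,fx=8,fy=8,interpolation=2))
E
```

```text
[ 0.4828 -0.1382  0.2875] [1.7983e+02 7.0000e-02 7.3260e+01] [0.19863952 0.5797817  0.45826534] 0.5999067046284804
```

View pics/scene9.png

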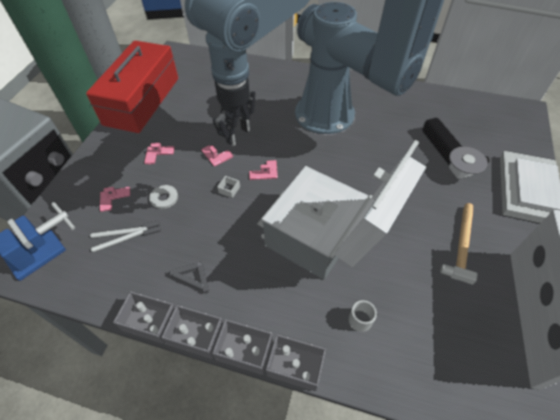

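View pics/scene9z.png

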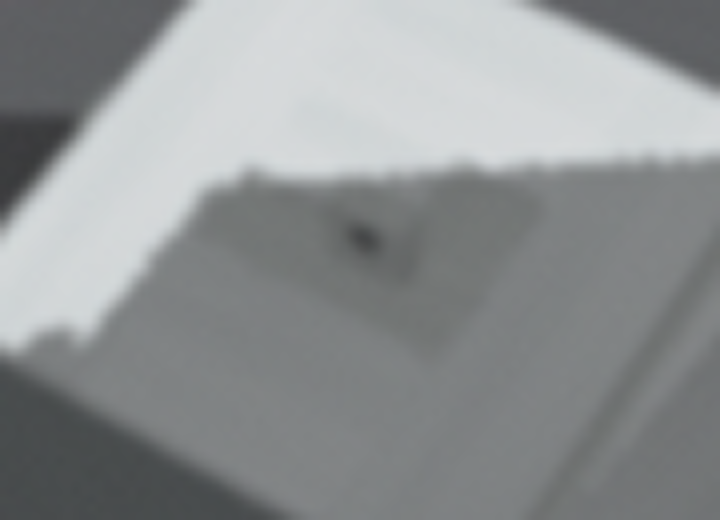

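View pics/top9.png

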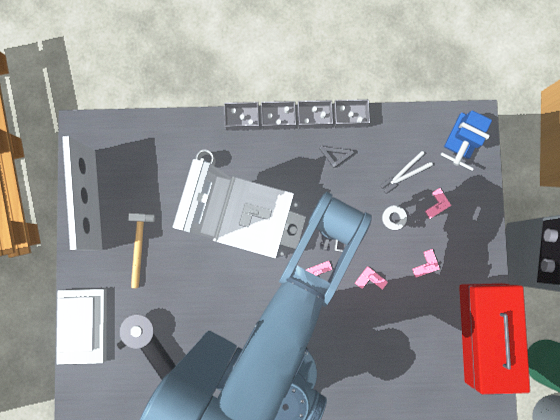

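View pics/top9z.png

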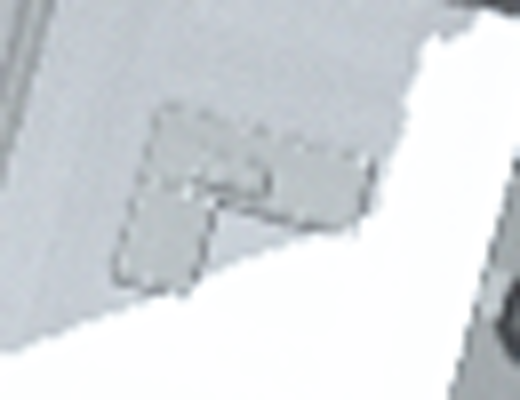

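```bash
python3 - <<'E'
from h import *
p=[.5332,.0833,np.radians(73.05)]
for n in("scene","top"):
    c=pickle.load(open(n+"9.pkl","rb"))
    for a in(1.6,1.7,1.8):
        L=[[(106-252*np.cos(a)+5*np.sin(a))/1e3,y,(141+252*np.sin(a)+5*np.cos(a))/1e3] for y in(-.104,.104)]
        print(n,a,proj(c,world(p,L)).round(1).tolist())
    f=c["frame"][:,:,::-1];f=f[130:260,330:440] if n=="scene" else f[140:250,160:240]
    cv2.imwrite(f"pics/lid_{n}.png",cv2.resize(f,None,fx=4.6,fy=4.6,interpolation=2))
E
```

```text
scene 1.6 [[350.7, 193.7], [394.8, 130.2]]
scene 1.7 [[362.3, 200.2], [405.4, 135.4]]
scene 1.8 [[373.7, 207.4], [415.7, 141.5]]
top 1.6 [[219.2, 162.9], [198.2, 234.7]]
top 1.7 [[210.7, 160.7], [189.6, 232.3]]
top 1.8 [[202.5, 158.7], [181.4, 230.0]]
```

View pics/lid_scene.png

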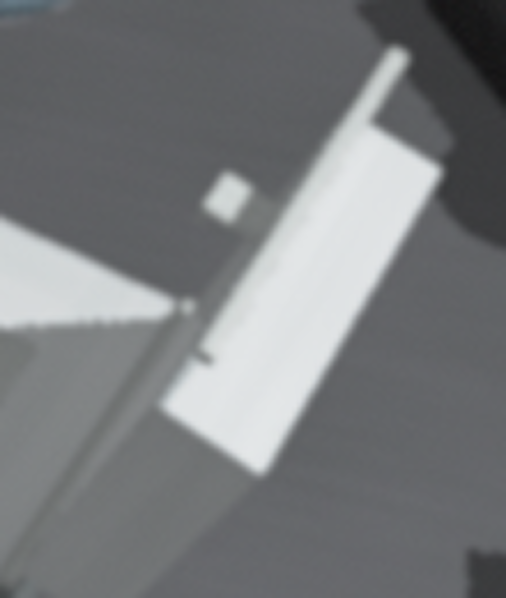

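View pics/lid_top.png

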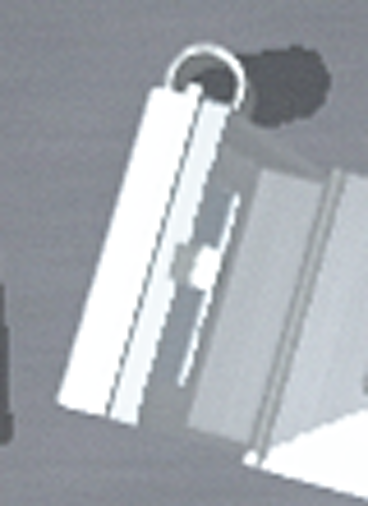

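```bash
python3 -c "
from bench import ctrl
print(ctrl.get_obs()['wrist_force']);print(ctrl.hand_in())"
```

```text
[-0.20526138  0.56826304 -0.64570397]
the job is handed in; nothing more can be done
None
```

The job is done and handed in at about 16 s on the robot's clock. I pressed the button along its tilted axis and the lid sprang open. I then took the grey bracket by its lug, turned it about 61°, lowered it into the pocket until it met the floor and let go.

**Last checks:**
- **Lid:** the front bar sits within about 2 px of where it should be at 1.80 rad in both views, so the lid is fully open.
- **Bracket:** it lies flush in the cutout in both views. The floor was felt at TCP z = 147 mm. The TCP was 15 mm above the bracket's underside at the grasp, so the bracket stands at the pocket floor, 132 mm. The highest force I saw while seating it was about 11 N.
- **Bystanders and robot:** by eye, the other things look unmoved, and the robot was clear of everything when I handed in.

**Disagreements:**
- **Nest position:** the two cameras differed by about 2–3 mm. I corrected the final alignment from the visible gap between bracket and pocket in the scene view.
- **Grasp height:** the arm rose about 3 mm while the fingers closed, because they pressed lightly on the bracket's plate (about 6 N). I allowed for this when setting the bracket down.

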